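# Check the springs of two cutter-bed corner mounts

## Robot

A 6-joint arm with a two-finger parallel gripper is mounted at the origin on the work surface. World frame = base frame: x ahead of the robot, y to its left, z up, the work surface at z = 0. Lengths are in mm, angles in rad, forces in N, time in s.
With the tool pointing down it reaches from about 350 to 800 mm from the base axis. Payload 7.3 kg.
Tool frame: the origin (TCP) lies midway between the tips of the shut fingers; the grasp point (between the pads) lies 19 mm behind it (grip_depth is the distance from the TCP to the grasp point, in mm); z points along the fingers, y is the direction in which the jaws open and shut (so a half turn about z gives the same grasp; the last joint's range is limited). The gripper opens to 85 mm and grips with 20 to 120 N. Pads are 22 mm wide; open, the fingers measure 114 mm over their backs; the gripper's body (76 mm by 85 mm) begins 54 mm behind the grasp point. The pads swing forward as they close: fully open they stand 13 mm farther back than shut.
Start: joints at [0.994, 0.342, 1.524, -0, 1.275, -0.146], TCP at [219.229, 477.06, 200.222] pointing down, gripper open.
Joint ranges: [-2.53, 2.53], [-0.77, 2.02], [0.04, 2.7], [-1, 4.14], [0.28, 2.66], [-3.11, 3.11]. Speed limits (rad/s): [2.57, 2.57, 3.14, 3.14, 3.14, 3.14].

## Interface

Orientations are given as a unit quaternion [w, x, y, z].
In Python, from plant import * gives the robot as it stands.
- The arm moves only by the tool play_rows, never from a script. Its argument "series" is a list of rows, each a list of 3 entries, a list of its own where there are three numbers: the shift along the tool's x, y, z in mm, then the turn, a rotation vector about the tool's x, y, z in rad, then the opening, from 0 (shut) to 1 (fully open). In form: [[[dx, dy, dz], [wx, wy, wz], fingers], ...]. A call has 1 to 10 rows; each row is the pose to reach, as a shift and turn from the pose commanded when the call began, along the tool's axes at that moment; what a row does not reach only later rows make up. A row lasts 1/10 s, in which the tool goes at most 50 mm and 8.59 degrees, less where a joint would pass 70% of its speed; a pose out of reach is approached as far as the arm can. A call with a gripper value outside its range is refused whole. The fingers move at their own pace and stop on an object; "squeeze" is the grip in N (left out, the last holds). Time passes only in rows, so rows that repeat a pose let the fingers close. It gives the time, the measured TCP pose, the force and the opening at its end, in the units of the state.
- get_state(): the state, without advancing time (a new reading comes with each control period).
- get_image(name): name is "scene" or "top" or "wrist"; returns the picture (384x512x3 uint8, blue, green, red); there is no depth.
- calibration(name): a dict with "fx", "fy", "cx", "cy" (pixels), "dist" ([k1, k2, p1, p2, k3] as OpenCV has them; the pictures are not rectified), "view" (4x4, takes a point from world to camera coordinates). Camera axes: x right, y up, looking along -z (the intrinsics and any distortion apply to the point x, -y, -z); pixel columns grow to the right and rows downward; lengths in mm; the calibration is good to about 2 mm. A picture is of the moment at which its call begins: read the wrist's pose just before it. calibration takes no time and is no camera call; for the wrist camera it gives the pose at the moment of the call.
- job_done(): hands the job in, once; it reports no verdict.
The state is a dict: "clock": time; "q": joint angles; "qvel": joint speeds; "joint_efforts": joint torques, N m; "eef_pos": TCP position; "tcp_rot": TCP orientation; "ft_force": force on the tool from outside, world axes, zero at the start; "ft_torque": the same for the moment, N m; "width": opening from 0.0 (shut) to 1.0 (fully open).
Only numpy, scipy, OpenCV 4.12 (cv2) and the standard library are available. Lean on these libraries where they do the work, as an engineer would, in place of code of your own. Each camera call takes 0.05 s, during which the arm holds its last target. There are 200 camera calls.

## Task

Two spring-backed corner mounts from the paper cutter's bed are to be checked: with a fingertip, press down the pad of the mount with the round pad until its pointer stands at the black rider on its scale, without pushing it clear past the rider, keep it there for a full second, then let go so that it springs back to rest. Then do the same with the mount that has the square pad. Only press the pads: do not lift or shove the mounts, do not touch the pointers or riders, and leave everything else on the table where it is.

Things in the scene. Friction and masses are not known exactly. Their poses are not given: they have to be found in the camera images.
- round_mount: Loose, heavy (about 2 kg) bed-corner mount with the round pad: dark steel base plate 220 x 110 x 12 mm, about 160 mm tall at its scale. Origin on the table under the hinge; the base runs from 100 mm behind (-x) to 120 mm ahead (+x) of it. x axis points from the pad end to the scale end, y along the hinge, z up. The hinge axis is level, 55 mm above the origin. Not to be shoved more than 20 mm or lifted.
- round_pad: Dark rubber pad (round, 34 mm across, 9 mm thick) on the free corner of the mount's square tilting aluminium plate, where the finger presses. Origin at the centre of its upper face, z axis out of that face. At rest it lies 75 mm from the hinge axis towards the mount's -x, 67 mm above the table; pressing lowers it by about 75 mm x the joint angle in rad.
- round_plate (a joint): Tilt of the plate with its pad and pointer, rad: 0 at rest against its stop, grows as the pad is pressed, 0.30 at the far stop. A spring pushes it back: about 3 N at the pad to start, about 21 N more per rad (about 7 N at 0.2 rad). A flat fingertip bears with its edge nearer the hinge, so the tilt may come out a little larger than depth / 75 mm.
- round_pointer: Dark steel pointer, fixed to the plate: a thin bar that rises from the hinge away from the pad, 30 deg above level at rest, with a 26 mm cross blade at its end over the white curved scale (ticks 5 mm apart). Origin at the blade's reading end, 128 mm from the hinge axis; z axis along its direction of travel (up and back towards the pad) when the pad is pressed.
- round_rider (a joint): Where the rider is set along the scale, rad, on the same axis and zero as the plate's tilt: the pointer stands at the rider's middle when the plate's tilt equals this value (0.11 to 0.22).
- round_index: Black plastic rider on the scale, 8 mm wide along the scale, with a white middle line. Origin at the middle line where the pointer's end meets it, 128 mm from the hinge axis; z axis along the pointer's direction of travel. Not to be touched.
- square_mount: Loose, heavy (about 2 kg) bed-corner mount with the square pad: dark steel base plate 220 x 110 x 12 mm, about 160 mm tall at its scale. Origin on the table under the hinge; the base runs from 100 mm behind (-x) to 120 mm ahead (+x) of it. x axis points from the pad end to the scale end, y along the hinge, z up. The hinge axis is level, 55 mm above the origin. Not to be shoved more than 20 mm or lifted.
- square_pad: Dark rubber pad (square, 32 mm wide, 9 mm thick) on the free corner of the mount's square tilting aluminium plate, where the finger presses. Origin at the centre of its upper face, z axis out of that face. At rest it lies 75 mm from the hinge axis towards the mount's -x, 67 mm above the table; pressing lowers it by about 75 mm x the joint angle in rad.
- square_plate (a joint): Tilt of the plate with its pad and pointer, rad: 0 at rest against its stop, grows as the pad is pressed, 0.30 at the far stop. A spring pushes it back: about 3 N at the pad to start, about 21 N more per rad (about 7 N at 0.2 rad). A flat fingertip bears with its edge nearer the hinge, so the tilt may come out a little larger than depth / 75 mm.
- square_pointer: Dark steel pointer, fixed to the plate: a thin bar that rises from the hinge away from the pad, 30 deg above level at rest, with a 26 mm cross blade at its end over the white curved scale (ticks 5 mm apart). Origin at the blade's reading end, 128 mm from the hinge axis; z axis along its direction of travel (up and back towards the pad) when the pad is pressed.
- square_rider (a joint): Where the rider is set along the scale, rad, on the same axis and zero as the plate's tilt: the pointer stands at the rider's middle when the plate's tilt equals this value (0.11 to 0.22).
- square_index: Black plastic rider on the scale, 8 mm wide along the scale, with a white middle line. Origin at the middle line where the pointer's end meets it, 128 mm from the hinge axis; z axis along the pointer's direction of travel. Not to be touched.
- glue_bottle: Bystander, to be left alone: glue bottle, 30 mm across, 85 mm tall, standing. Origin at the centre of its underside.
- tape_roll: Bystander, to be left alone: tape roll, 64 mm across, 19 mm tall, lying flat. Origin at the centre of its underside.
- scissors: Bystander, to be left alone: scissors with black handles, about 160 mm long, lying flat along its x axis. Origin at the centre of its underside.
- mug: Bystander, to be left alone: white mug, 76 mm across, 85 mm tall, handle towards its y. Origin at the centre of its underside.
- bead_jar: Bystander, to be left alone: clear jar with a steel cap, 56 mm across, 60 mm tall. Origin at the centre of its underside.
- punch: Bystander, to be left alone: craft punch, 65 x 45 x 38 mm, standing. Origin at the centre of its underside.

How it is judged:
By the outcome, as a careful person would: the job done as asked, in the order asked, and still so for the second after the job is handed in, with the robot touching nothing.
It also fails if it takes over 58 s, if anything falls off the work surface, if the arm or the gripper's body presses on something with over 40 N, if the wrist force passes 120 N, or if a joint passes its speed limit or range.

## Working session

There is one attempt and no reset: what is moved stays moved. The work goes in short steps, Python scripts to look and compute and a tool call to move; the robot and the scene stay as the last step left them, time stands still between calls to the robot, and variables do not carry over. Pictures are saved under pics/ and viewed, about 8 in all and at most 12, crops included, and the job is handed in when it is done.

Besides the shell and the picture viewer there is one more tool, called after ">>>" by a JSON object that holds its "fn" and its "kwargs". play_rows: Moves the arm, as the interface text tells. Its arguments: {"type":"object","properties":{"series":{"type":"array","items":{"type":"array"}},"squeeze":{"type":"number"}},"required":["series"]}

```bash
mkdir -p pics; cat > h.py <<'E'
from plant import *
import numpy as np, cv2
def save(cam,fn,crop=None,s=1):
    im=get_image(cam)
    cv2.imwrite('pics/raw_'+fn,im)
    if crop: 
        x0,y0,x1,y1=crop; im=im[y0:y1,x0:x1]
    if s!=1: im=cv2.resize(im,None,fx=s,fy=s,interpolation=cv2.INTER_CUBIC)
    cv2.imwrite('pics/'+fn,im); return im
def K(c): return np.array([[c['fx'],0,c['cx']],[0,c['fy'],c['cy']],[0,0,1.]])
def proj(c,P):
    P=np.atleast_2d(np.array(P,float)); V=np.array(c['view'])
    p=(V[:3,:3]@P.T).T+V[:3,3]; p=p*[1,-1,-1]
    return cv2.projectPoints(p,np.zeros(3),np.zeros(3),K(c),np.array(c['dist'],float))[0].reshape(-1,2)
def ray(c,uv):
    V=np.array(c['view']); R=V[:3,:3]; o=-R.T@V[:3,3]
    n=cv2.undistortPoints(np.array([[uv]],float),K(c),np.array(c['dist'],float)).ravel()
    return o,R.T@np.array([n[0],-n[1],-1.])
def atz(c,uv,z):
    o,d=ray(c,uv); return o+d*(z-o[2])/d[2]
def tri(obs):
    A=np.zeros((3,3));b=np.zeros(3)
    for c,uv in obs:
        o,d=ray(c,uv); d=d/np.linalg.norm(d); M=np.eye(3)-np.outer(d,d); A+=M;b+=M@o
    return np.linalg.solve(A,b)
E
python3 - <<'E'
from h import *
s=get_state(); print(s['clock'],s['eef_pos'],s['tcp_rot'],s['ft_force'])
a=save('top','top0.png',s=1.5); save('scene','scene0.png',s=1.5)
for n in('top','scene'): 
    c=calibration(n);print(n,c['fx'],c['dist'],(-np.array(c['view'])[:3,:3].T@np.array(c['view'])[:3,3]).round())
E
```

```text
0.0 [218.97994937 476.66079963 199.52201896] [-2.83298289e-04  2.13764078e-01  9.76885008e-01 -7.21389069e-04] [ 0.48240389  0.05755977 -0.37369908]
top 373.4215253277131 [0.01997548 0.         0.         0.         0.        ] [ 443.    7. 1269.]
scene 370.17921796865534 [0.03901965 0.         0.         0.         0.        ] [923. 613. 850.]
```

View pics/top0.png

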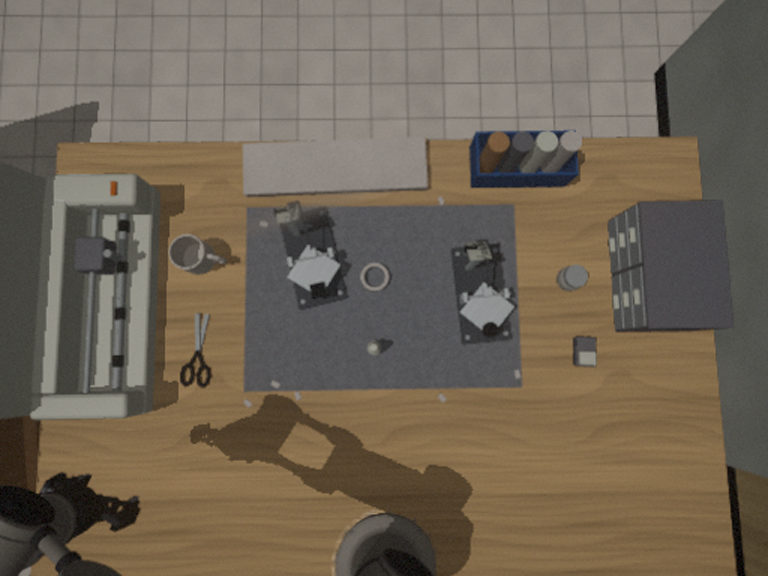

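View pics/scene0.png

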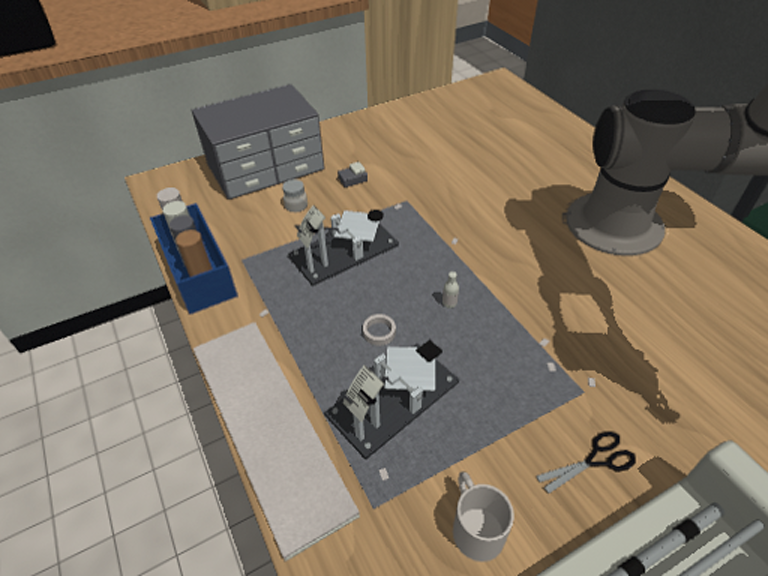

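The pads sit at about (490,328) round and (318,290) square in the 1.5x top view, and at (375,215) and (428,351) in the scene view. Scales are at the far (+x) ends.

```bash
python3 - <<'E'
from h import *
t=calibration('top');s=calibration('scene')
for n,a,b in(('round',(490,328),(375,215)),('square',(318,290),(428,351))):
    a=np.array(a)/1.5;b=np.array(b)/1.5
    P=tri([(t,a),(s,b)]);print(n,P.round(1),'top@67',atz(t,a,67).round(1),'scene@67',atz(s,b,67).round(1))
# wrist cam relative to tcp
from scipy.spatial.transform import Rotation as R
st=get_state();c=calibration('wrist');V=np.array(c['view'])
q=np.array(st['tcp_rot']);Rt=R.from_quat(q[[1,2,3,0]]).as_matrix()
o=-V[:3,:3].T@V[:3,3];print('cam in tool',(Rt.T@(o-st['eef_pos'])).round(1),(Rt.T@V[:3,:3].T).round(3).tolist(),c['fx'],c['dist'])
print('tool axes',Rt.round(3).tolist())
a=cv2.imread('pics/raw_top0.png')
b=cv2.imread('pics/raw_scene0.png')
def cr(im,x,y):return cv2.resize(im[y:y+70,x:x+95],None,fx=4.2,fy=4.2,interpolation=cv2.INTER_CUBIC)
cv2.imwrite('pics/crops.png',np.vstack([np.hstack([cr(a,175,135),cr(a,280,160)]),np.hstack([cr(b,215,225),cr(b,185,130)])]))
E
```

```text
round [ 499.4 -232.1   63. ] top@67 [ 500.  -231.9   67. ] scene@67 [ 500.8 -227.1   67. ]
square [588.7 137.1  59.6] top@67 [587.2 136.7  67. ] scene@67 [592.4 141.   67. ]
cam in tool [  75.9   -1.7 -174.4] [[0.002, 0.956, 0.293], [1.0, -0.002, 0.0], [0.001, 0.293, -0.956]] 320.51837088896 [0.02165311 0.         0.         0.         0.        ]
tool axes [[-0.909, 0.418, -0.001], [0.418, 0.909, -0.001], [0.0, -0.001, -1.0]]
```

View pics/crops.png

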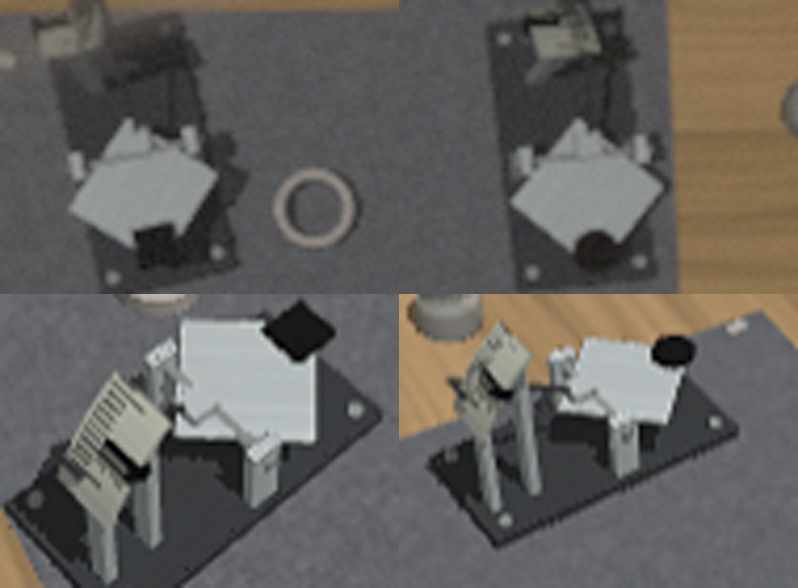

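The scales and riders face outward (+x) and upward, so the wrist camera can read them from above and outside. Hinge posts and bolts give yaws of about 5° (round) and 13° (square). I'll move first to view the square scale.

```bash
cat >> h.py <<'E'
def axes(psi): # tool down, tool x at world angle psi
    c,s=np.cos(psi),np.sin(psi); return np.array([[c,s,0],[s,-c,0],[0,0,-1]]).T
def row(p0,psi0,p1,psi1):
    d=axes(psi0).T@(np.array(p1,float)-np.array(p0,float)); return d.round(1).tolist(),[0,0,round(psi0-psi1,4)]
def yaw():
    q=np.array(get_state()['tcp_rot']); w,x,y,z=q; return np.arctan2(2*(x*y+w*z),1-2*(y*y+z*z))
E
python3 - <<'E'
from h import *
p0=[219.2,477.1,200.2];m=[470,330,200];t=[735,172.5,180]
print(yaw(),row(p0,2.711,m,1.47),row(m,1.47,t,0.23),row(t,0.23,[650,-216.5,180],0.09))
E
```

```text
2.710790069154563 ([-289.3, -29.0, 0.2], [0, 0, 1.241]) ([-130.0, 279.5, 20.0], [0, 0, 1.24]) ([-171.4, 359.4, 0.0], [0, 0, 0.14])
```

>>> {"fn": "play_rows", "kwargs": {"series": [[[-289.3, -29, 0.2], [0, 0, 1.241], 0], [[-289.3, -29, 0.2], [0, 0, 1.241], 0], [[-289.3, -29, 0.2], [0, 0, 1.241], 0], [[-289.3, -29, 0.2], [0, 0, 1.241], 0], [[-289.3, -29, 0.2], [0, 0, 1.241], 0], [[-289.3, -29, 0.2], [0, 0, 1.241], 0], [[-289.3, -29, 0.2], [0, 0, 1.241], 0], [[-289.3, -29, 0.2], [0, 0, 1.241], 0], [[-289.3, -29, 0.2], [0, 0, 1.241], 0], [[-289.3, -29, 0.2], [0, 0, 1.241], 0]], "squeeze": 30}}

```text
clock: 1.1
eef_pos: [469.9, 329.6, 199.5]
tcp_rot: [-0.0, 0.742, 0.67, -0.0]
ft_force: [0.1, -0.0, 0.3]
width: 0.002
```

>>> {"fn": "play_rows", "kwargs": {"series": [[[-130, 279.5, 20], [0, 0, 1.24], 0], [[-130, 279.5, 20], [0, 0, 1.24], 0], [[-130, 279.5, 20], [0, 0, 1.24], 0], [[-130, 279.5, 20], [0, 0, 1.24], 0], [[-130, 279.5, 20], [0, 0, 1.24], 0], [[-130, 279.5, 20], [0, 0, 1.24], 0], [[-130, 279.5, 20], [0, 0, 1.24], 0], [[-130, 279.5, 20], [0, 0, 1.24], 0], [[-130, 279.5, 20], [0, 0, 1.24], 0], [[-130, 279.5, 20], [0, 0, 1.24], 0]]}}

```text
clock: 2.1
eef_pos: [734.8, 172.3, 179.2]
tcp_rot: [-0.0, 0.993, 0.115, -0.001]
ft_force: [0.5, -0.6, -0.5]
width: 0.0
```

```bash
python3 - <<'E'
from h import *
import pickle
c=calibration('wrist'); pickle.dump(c,open('cw_sq.pkl','wb'))
save('wrist','wsq.png',s=1.5)
E
```

```text
(no output)
```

View pics/wsq.png

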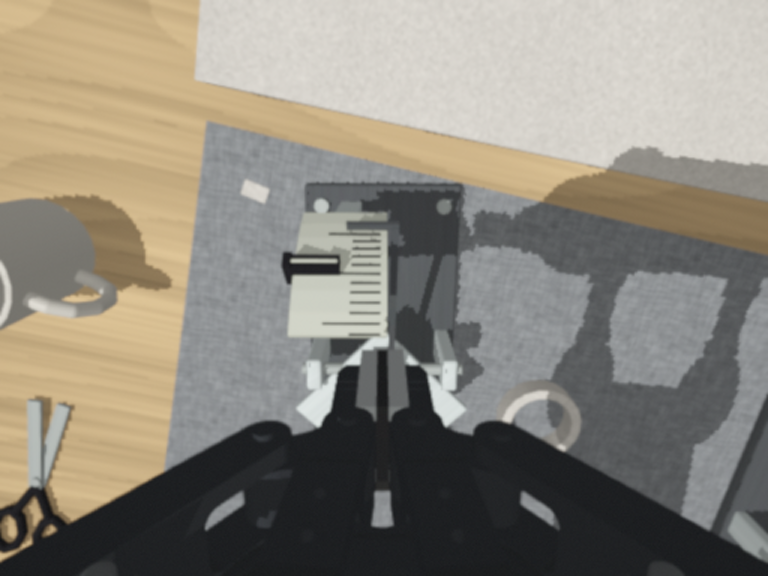

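>>> {"fn": "play_rows", "kwargs": {"series": [[[-171.4, 359.4, 0], [0, 0, 0.14], 0], [[-171.4, 359.4, 0], [0, 0, 0.14], 0], [[-171.4, 359.4, 0], [0, 0, 0.14], 0], [[-171.4, 359.4, 0], [0, 0, 0.14], 0], [[-171.4, 359.4, 0], [0, 0, 0.14], 0], [[-171.4, 359.4, 0], [0, 0, 0.14], 0], [[-171.4, 359.4, 0], [0, 0, 0.14], 0], [[-171.4, 359.4, 0], [0, 0, 0.14], 0], [[-171.4, 359.4, 0], [0, 0, 0.14], 0], [[-171.4, 359.4, 0], [0, 0, 0.14], 0]]}}

```text
clock: 3.15
eef_pos: [649.5, -217.5, 180.0]
tcp_rot: [-0.0, 0.999, 0.045, 0.0]
ft_force: [0.3, 0.7, -0.1]
width: -0.002
```

```bash
python3 - <<'E'
from h import *
import pickle
c=calibration('wrist'); pickle.dump(c,open('cw_rd.pkl','wb'))
save('wrist','wrd.png',s=1.5); print(get_state()['clock'],get_state()['eef_pos'])
E
```

```text
3.2 [ 649.92365097 -216.1496612   180.01969002]
```

View pics/wrd.png

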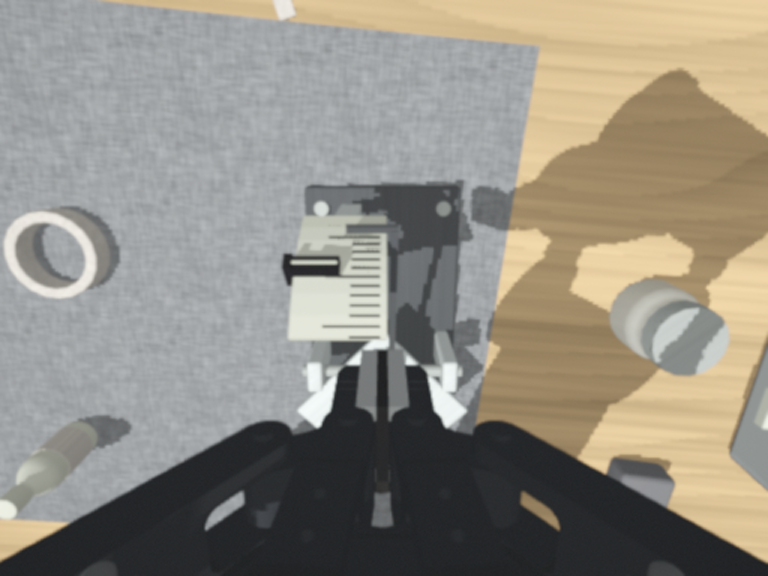

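Both scales are clear: pointer blade near (372,228), rider line near (313,261), ticks at x≈365, and the yaw alignment looks right. I'll enlarge both.

```bash
python3 - <<'E'
from h import *
f=lambda n:cv2.resize(cv2.imread(f'pics/raw_{n}.png')[135:230,180:280],None,fx=4,fy=6,interpolation=cv2.INTER_CUBIC)
cv2.imwrite('pics/scales.png',np.hstack([f('wrd'),f('wsq')]))
E
```

```text
(no output)
```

View pics/scales.png

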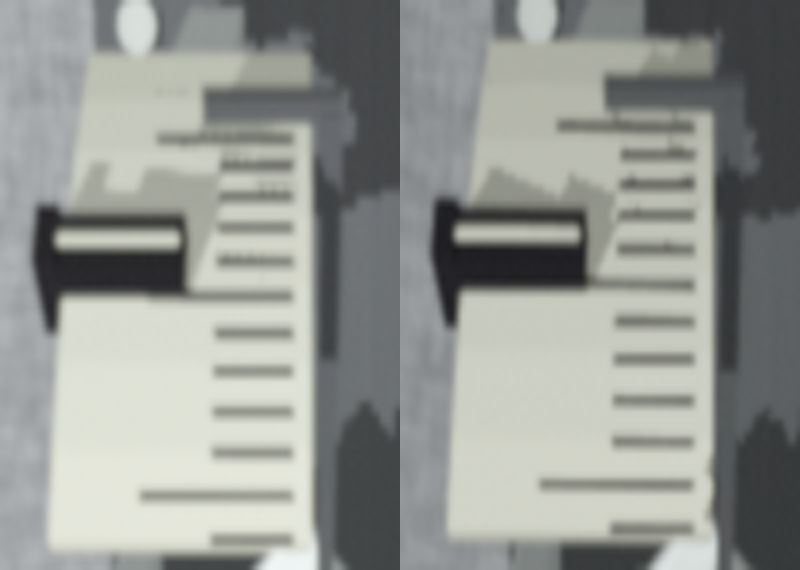

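```bash
cat > fit.py <<'E'
from h import *
import pickle
from scipy.optimize import least_squares, brentq
D=dict(rd=(5.2,[139,165,197,228,261,296,333,371,411,453,496,540],239,(239,106),[500.5,-230]),
       sq=(13.2,[125,155,184,215,250,284,321,359,400,442,485,529],234,(234,93),[589,138.5]))
for n,(ps,tk,rl,bl,pad) in D.items():
    c=pickle.load(open(f'cw_{n}.pkl','rb'));psi=np.radians(ps);ex=np.array([np.cos(psi),np.sin(psi),0]);ey=np.array([-ex[1],ex[0],0])
    pad=np.array(pad+[0.])
    def pt(hx,hz,r,a,y): return pad+ex*(75+hx+r*np.cos(a))+ey*y+[0,0,hz+r*np.sin(a)]
    v=np.array(tk)/6+135-.4; k=np.arange(12)
    def model(p,r,a,u,hz=55): # row at pixel col u
        ys=brentq(lambda y:proj(c,pt(p,hz,r,a,y))[0,0]-u,-100,100); return proj(c,pt(p,hz,r,a,ys))[0]
    for rs in (118,121,124,127):
        f=lambda q:[model(q[0],rs,np.pi/6+q[1]+5*i/rs,243.4)[1]-vv for i,vv in zip(k,v)]
        s=least_squares(f,[0,0]); 
        # rider at r=128
        for rr in (rs,128):
            d=brentq(lambda d:model(s.x[0],rr,np.pi/6+d,209)[1]-(rl/6+135-.4),-.1,.5)
            b=brentq(lambda d:model(s.x[0],rr,np.pi/6+d,239-180+175)[1]-(bl[1]/6+135-.4),-.3,.5)
            print(n,rs,rr,'hx,tick0',s.x.round(3),'rms',np.std(s.fun).round(3),'rider',round(d,4),'rel tick0',round(d-s.x[1],4),'blade',round(b,4))
E
python3 fit.py
```

```text
rd 118 118 hx,tick0 [-2.354  0.011] rms 0.104 rider 0.1529 rel tick0 0.142 blade -0.0434
rd 118 128 hx,tick0 [-2.354  0.011] rms 0.104 rider 0.2101 rel tick0 0.1992 blade 0.0508
rd 121 121 hx,tick0 [-5.031  0.006] rms 0.098 rider 0.1447 rel tick0 0.1386 blade -0.047
rd 121 128 hx,tick0 [-5.031  0.006] rms 0.098 rider 0.1856 rel tick0 0.1795 blade 0.0205
rd 124 124 hx,tick0 [-7.714e+00  1.000e-03] rms 0.095 rider 0.1367 rel tick0 0.1352 blade -0.0506
rd 124 128 hx,tick0 [-7.714e+00  1.000e-03] rms 0.095 rider 0.1607 rel tick0 0.1592 blade -0.0111
rd 127 127 hx,tick0 [-1.0405e+01 -3.0000e-03] rms 0.095 rider 0.129 rel tick0 0.1321 blade -0.0541
rd 127 128 hx,tick0 [-1.0405e+01 -3.0000e-03] rms 0.095 rider 0.1352 rel tick0 0.1382 blade -0.0439
sq 118 118 hx,tick0 [-0.462  0.013] rms 0.115 rider 0.1644 rel tick0 0.1516 blade -0.042
sq 118 128 hx,tick0 [-0.462  0.013] rms 0.115 rider 0.2204 rel tick0 0.2076 blade 0.0529
sq 121 121 hx,tick0 [-3.143  0.008] rms 0.111 rider 0.1559 rel tick0 0.1479 blade -0.0457
sq 121 128 hx,tick0 [-3.143  0.008] rms 0.111 rider 0.196 rel tick0 0.188 blade 0.0224
sq 124 124 hx,tick0 [-5.83e+00  3.00e-03] rms 0.109 rider 0.1477 rel tick0 0.1444 blade -0.0492
sq 124 128 hx,tick0 [-5.83e+00  3.00e-03] rms 0.109 rider 0.1712 rel tick0 0.1678 blade -0.0094
sq 127 127 hx,tick0 [-8.525e+00 -1.000e-03] rms 0.111 rider 0.1398 rel tick0 0.141 blade -0.0527
sq 127 128 hx,tick0 [-8.525e+00 -1.000e-03] rms 0.111 rider 0.1458 rel tick0 0.147 blade -0.0425
```

>>> {"fn": "play_rows", "kwargs": {"series": [[[-40, 0, 0], [0, 0, 0], 0], [[-65, 0, 0], [0, 0, 0], 0], [[-65, 0, 0], [0, 0, 0], 0], [[-65, 0, 0], [0, 0, 0], 0], [[-65, 0, 0], [0, 0, 0], 0]]}}

```text
clock: 3.7
eef_pos: [586.5, -221.4, 180.3]
tcp_rot: [0.0, 0.999, 0.046, 0.001]
ft_force: [-0.1, 0.9, -0.2]
width: -0.0
```

```bash
python3 - <<'E'
from h import *
import pickle
c=calibration('wrist'); pickle.dump(c,open('cw_rd2.pkl','wb'))
save('wrist','wrd2.png'); print(get_state()['clock'],get_state()['eef_pos'])
im=cv2.imread('pics/raw_wrd2.png')
cv2.imwrite('pics/v2.png',np.hstack([cv2.resize(im[60:160,180:280],None,fx=4,fy=6,interpolation=cv2.INTER_CUBIC),cv2.resize(im[60:384,156:356],None,fx=1.85,fy=1.85)]) [:600])
E
```

```text
3.75 [ 586.38196973 -221.57189508  180.00754206]Traceback (most recent call last):
  File "<stdin>", line 6, in <module>
    return _nx.concatenate(arrs, 1, dtype=dtype, casting=casting)
           ~~~~~~~~~~~~~~~^^^^^^^^^^^^^^^^^^^^^^^^^^^^^^^^^^^^^^^
ValueError: all the input array dimensions except for the concatenation axis must match exactly, but along dimension 0, the array at index 0 has size 600 and the array at index 1 has size 599
```

```bash
python3 - <<'E'
from h import *
im=cv2.imread('pics/raw_wrd2.png')
cv2.imwrite('pics/v2.png',np.hstack([cv2.resize(im[60:160,180:280],(400,600),interpolation=cv2.INTER_CUBIC),cv2.resize(im[60:384,156:356],(370,600))]))
E
```

```text
(no output)
```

View pics/v2.png

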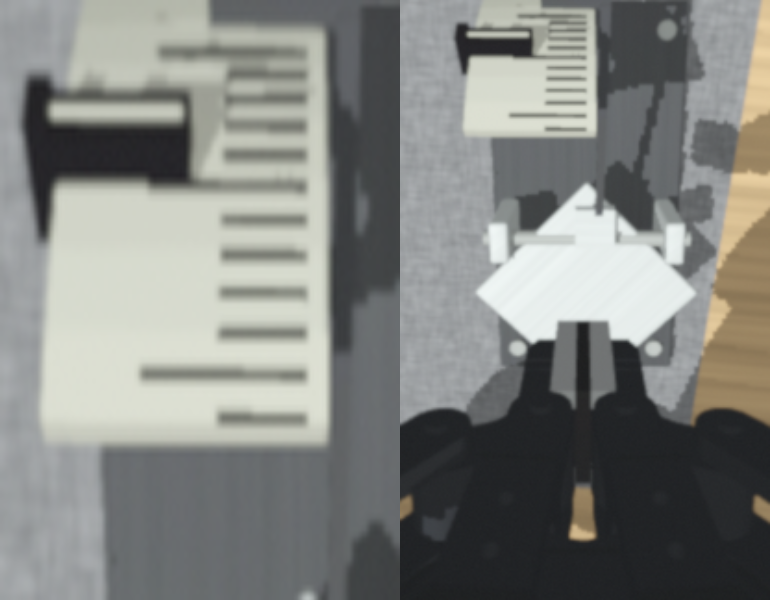

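```bash
cat > fit2.py <<'E'
from h import *
import pickle
from scipy.optimize import least_squares
def run(obs,psi,pad,label):
    psi=np.radians(psi);ex=np.array([np.cos(psi),np.sin(psi),0]);ey=np.array([-ex[1],ex[0],0]);pad=np.array(pad+[0.])
    def res(q,full=False):
        hx,hz,rs,t0,rd,rr=q[:6];o=[]
        for i,(c,tk,rl,ut,ur,off) in enumerate(obs):
            dx=q[6+i]; dy=0
            def v(r,a,y): return proj(c,pad+ex*(75+hx+dx+r*np.cos(a))+ey*y+[0,0,hz+r*np.sin(a)])[0]
            for k,t in enumerate(tk):
                o.append((v(rs,np.pi/6+t0+5*k/rs,0)[1]-(t/6+off-.4))/.25)
            o.append((v(rr,np.pi/6+rd,25)[1]-(rl/6+off-.4))/.25)
            o.append(dx/1)
        return np.array(o+[hx/3,(hz-55)/1.5,(rs-123)/4,t0/.01,(rr-128)/1])
    s=least_squares(res,[0,55,123,0,.17,128]+[0]*len(obs))
    C=np.linalg.inv(s.jac.T@s.jac)
    print(label,s.x.round(3),'sd',np.sqrt(np.diag(C)).round(3),'cost',round(s.cost,2))
L=lambda n:pickle.load(open(n,'rb'))
T1=[139,165,197,228,261,296,333,371,411,453,496,540];T2=[51,75,99,126,155,186,219,255,293,333,374,418];T3=[125,155,184,215,250,284,321,359,400,442,485,529]
a=(L('cw_rd.pkl'),T1,239,0,0,135);b=(L('cw_rd2.pkl'),T2,111,0,0,60);s=(L('cw_sq.pkl'),T3,234,0,0,135)
run([a,b],5.2,[500.5,-230],'rd both');run([a],5.2,[500.5,-230],'rd 1');run([s],13.2,[589,138.5],'sq')
for n,p,d in(('rd',(227,151),(5.2,[500.5,-230])),):pass
E
python3 fit2.py
```

```text
rd both [-4.77000e+00  5.52220e+01  1.20871e+02  4.00000e-03  1.84000e-01
  1.27840e+02 -2.95000e-01 -2.35000e-01] sd [1.103 1.129 1.031 0.005 0.007 0.921 0.697 0.706] cost 3.43
rd 1 [-3.42500e+00  5.55400e+01  1.19481e+02  6.00000e-03  1.96000e-01
  1.28000e+02 -3.81000e-01] sd [2.188 1.245 2.56  0.006 0.02  1.    0.974] cost 2.29
sq [-2.60800e+00  5.54780e+01  1.20595e+02  6.00000e-03  1.97000e-01
  1.28000e+02 -2.90000e-01] sd [2.191 1.247 2.558 0.006 0.021 1.    0.974] cost 2.03
```

```bash
python3 - <<'E'
from h import *
import pickle
c=pickle.load(open('cw_rd2.pkl','rb'))
for u,v in((488,240),(578,239),(668,240)):
    print('hinge',atz(c,(156+(u-400)*200/370-.3,60+v*324/600-.3),55).round(1))
for u,v in((518,348),(653,348)): print('bolt',atz(c,(156+(u-400)*200/370-.3,60+v*324/600-.3),13).round(1))
t=calibration('top');
for n,uv in(('rd',(327.1,219.3)),('sq',(211.9,193.6))): print(n,atz(t,uv,67).round(1))
A=lambda x,y:(280+(x-399)/4.2-.4,160+y/4.2-.4)
for p in((522,158),(640,148)):print('post top',atz(t,A(*p),60).round(1))
B=lambda x,y:(175+x/4.2-.4,135+y/4.2-.4)
for p in((77,165),(190,138)):print('sq post top',atz(t,B(*p),60).round(1))
c=pickle.load(open('cw_sq.pkl','rb'))
for u,v in((313,372),(449,372)):print('sq hinge',atz(c,(u/1.5-.3,v/1.5-.3),57).round(1))
c=pickle.load(open('cw_rd.pkl','rb'))
for u,v in((315,374),(450,374)):print('rd hinge',atz(c,(u/1.5-.3,v/1.5-.3),57).round(1))
E
```

```text
hinge [ 563.2 -174.5   55. ]
hinge [ 568.2 -221.8   55. ]
hinge [ 572.  -269.2   55. ]
bolt [ 479.5 -191.2   13. ]
bolt [ 487.5 -276.9   13. ]
rd [ 498.  -233.2   67. ]
sq [586.3 137.1  67. ]
post top [ 571.  -177.9   60. ]
post top [ 577.5 -269.9   60. ]
sq post top [653.  199.7  60. ]
sq post top [673.3 111.8  60. ]
sq hinge [645.3 198.8  57. ]
sq hinge [666.8 108.3  57. ]
rd hinge [ 563.2 -180.3   57. ]
rd hinge [ 571.6 -272.5   57. ]
```

Robot-frame estimates: round pad about (494.5, -231) with its rider at about 0.18 rad, square pad about (584.5, 137) with its rider at about 0.19 rad. I'll go above the round pad and then feel for contact.

>>> {"fn": "play_rows", "kwargs": {"series": [[[-40, 0.5, 0], [0, 0, 0], 0], [[-80, 0.5, 10], [0, 0, 0], 0], [[-91, 0.5, 50], [0, 0, 0], 0], [[-91, 0.5, 90], [0, 0, 0], 0], [[-91, 0.5, 100], [0, 0, 0], 0], [[-91, 0.5, 100], [0, 0, 0], 0], [[-91, 0.5, 100], [0, 0, 0], 0]]}}

```text
clock: 4.45
eef_pos: [496.2, -231.5, 81.3]
tcp_rot: [0.001, 0.999, 0.045, 0.001]
ft_force: [0.1, 0.9, 0.6]
width: 0.001
```

```bash
python3 - <<'E'
from h import *
for n in range(1): save('scene',f'sc_rest.png')
f=[];z=[]
s=get_state();print(s['clock'],s['eef_pos'],s['ft_force'])
E
```

```text
4.5 [ 496.32213395 -231.69424021   81.66025862] [ 0.00620567 -0.16019583 -0.70322573]
```

>>> {"fn": "play_rows", "kwargs": {"series": [[[0, 0, 5], [0, 0, 0], 0], [[0, 0, 9], [0, 0, 0], 0], [[0, 0, 12], [0, 0, 0], 0], [[0, 0, 12], [0, 0, 0], 0], [[0, 0, 12], [0, 0, 0], 0]]}}

```text
clock: 5.0
eef_pos: [494.6, -231.1, 68.0]
tcp_rot: [-0.0, 0.999, 0.045, -0.0]
ft_force: [0.2, 0.3, 0.1]
width: 0.004
```

>>> {"fn": "play_rows", "kwargs": {"series": [[[0, 0, 2], [0, 0, 0], 0], [[0, 0, 2], [0, 0, 0], 0], [[0, 0, 2], [0, 0, 0], 0]]}}

```text
clock: 5.3
eef_pos: [494.6, -231.1, 66.0]
tcp_rot: [-0.0, 0.999, 0.045, 0.0]
ft_force: [-0.9, -0.2, 0.4]
width: 0.002
```

>>> {"fn": "play_rows", "kwargs": {"series": [[[0, 0, 1], [0, 0, 0], 0], [[0, 0, 1], [0, 0, 0], 0]]}}

```text
clock: 5.5
eef_pos: [494.5, -231.1, 64.9]
tcp_rot: [-0.0, 0.999, 0.045, -0.0]
ft_force: [0.5, -0.2, -0.2]
width: 0.005
```

>>> {"fn": "play_rows", "kwargs": {"series": [[[0, 0, 2], [0, 0, 0], 0], [[0, 0, 2], [0, 0, 0], 0], [[0, 0, 2], [0, 0, 0], 0]]}}

```text
clock: 5.8
eef_pos: [494.5, -231.1, 62.9]
tcp_rot: [-0.0, 0.999, 0.045, -0.0]
ft_force: [-0.4, -0.2, -0.4]
width: -0.004
```

>>> {"fn": "play_rows", "kwargs": {"series": [[[0, 0, 2], [0, 0, 0], 0], [[0, 0, 2], [0, 0, 0], 0], [[0, 0, 2], [0, 0, 0], 0]]}}

```text
clock: 6.1
eef_pos: [494.6, -231.1, 60.9]
tcp_rot: [-0.0, 0.999, 0.045, -0.0]
ft_force: [0.9, 0.2, 0.7]
width: 0.002
```

No contact 6 mm below the expected height, so I'll look before going deeper.

```bash
python3 - <<'E'
from h import *
a=save('scene','sc1.png'); b=save('wrist','w1.png')
r0=cv2.imread('pics/raw_sc_rest.png')
f=lambda im:cv2.resize(im[130:195,185:285],(400,260),interpolation=cv2.INTER_CUBIC)
cv2.imwrite('pics/v3.png',np.vstack([np.hstack([f(r0),f(a)]),cv2.resize(b[130:300,80:432],(800,340))[:340]]))
c=calibration('scene');s=get_state();print(s['eef_pos'],s['ft_force'],proj(c,[s['eef_pos']]))
E
```

```text
[ 494.62332405 -231.09028842   60.97235363] [-0.72337483 -0.01655351  0.01897128] [[251.13189412 143.46744588]]
```

View pics/v3.png

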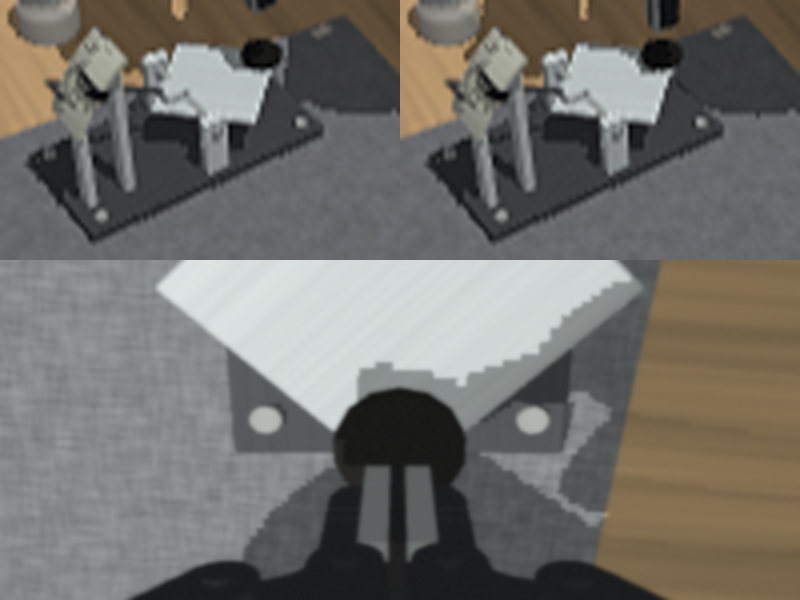

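```bash
python3 - <<'E'
from h import *
c=calibration('wrist');p=np.array(get_state()['eef_pos']);A=axes(.09)
for d in([0,0,0],[11,0,0],[-11,0,0]): print(d,proj(c,[p+A@np.array(d,float)]).round(1))
g=lambda x,y:(80+x*.44-.3,130+(y-260)/2-.25)
for z in (60,64,67): print(z,'centre',atz(c,g(400,440),z).round(1),'top edge',atz(c,g(400,390),z).round(1),'bolts',atz(c,g(266,420),13).round(1),atz(c,g(532,420),13).round(1),'sides',atz(c,g(335,440),z).round(1),atz(c,g(465,440),z).round(1))
print('tip px',g(376,465),g(420,465))
E
```

```text
[0, 0, 0] [[252.5 221.2]]
[11, 0, 0] [[252.5 203.6]]
[-11, 0, 0] [[252.5 238.3]]
60 centre [ 495.3 -232.9   60. ] top edge [ 510.8 -231.5   60. ] bolts [ 479.9 -190.7   13. ] [ 487.8 -277.    13. ] sides [ 493.8 -216.1   60. ] [ 496.9 -249.7   60. ]
64 centre [ 497.  -232.8   64. ] top edge [ 512.1 -231.4   64. ] bolts [ 479.9 -190.7   13. ] [ 487.8 -277.    13. ] sides [ 495.5 -216.4   64. ] [ 498.5 -249.2   64. ]
67 centre [ 498.2 -232.6   67. ] top edge [ 513.  -231.3   67. ] bolts [ 479.9 -190.7   13. ] [ 487.8 -277.    13. ] sides [ 496.7 -216.5   67. ] [ 499.7 -248.8   67. ]
tip px (245.14, 232.25) (264.5, 232.25)
```

Both views put the real fingertips about 15 mm above the nominal TCP, so they have not reached the pad yet. The wrist view puts the pad at about (497,-232). I'll shift 2 mm and keep feeling downward.

>>> {"fn": "play_rows", "kwargs": {"series": [[[2, 1, 2], [0, 0, 0], 0], [[2, 1, 4], [0, 0, 0], 0], [[2, 1, 4], [0, 0, 0], 0], [[2, 1, 4], [0, 0, 0], 0]]}}

```text
clock: 6.6
eef_pos: [496.6, -231.9, 56.8]
tcp_rot: [-0.0, 0.999, 0.045, -0.0]
ft_force: [-0.5, -0.7, -0.2]
width: -0.004
```

>>> {"fn": "play_rows", "kwargs": {"series": [[[0, 0, 2], [0, 0, 0], 0], [[0, 0, 3], [0, 0, 0], 0], [[0, 0, 3], [0, 0, 0], 0], [[0, 0, 3], [0, 0, 0], 0]]}}

```text
clock: 7.0
eef_pos: [496.7, -231.9, 54.0]
tcp_rot: [-0.0, 0.999, 0.045, 0.0]
ft_force: [0.9, 0.4, 0.2]
width: 0.001
```

>>> {"fn": "play_rows", "kwargs": {"series": [[[0, 0, 2], [0, 0, 0], 0], [[0, 0, 2], [0, 0, 0], 0], [[0, 0, 2], [0, 0, 0], 0]]}}

```text
clock: 7.3
eef_pos: [496.6, -231.9, 51.9]
tcp_rot: [-0.0, 0.999, 0.045, -0.0]
ft_force: [0.2, -0.6, 0.5]
width: -0.001
```

>>> {"fn": "play_rows", "kwargs": {"series": [[[0, 0, 2], [0, 0, 0], 0], [[0, 0, 2], [0, 0, 0], 0], [[0, 0, 2], [0, 0, 0], 0]]}}

```text
clock: 7.6
eef_pos: [496.6, -231.9, 49.9]
tcp_rot: [-0.0, 0.999, 0.045, -0.0]
ft_force: [-0.1, -0.0, -0.3]
width: -0.0
```

>>> {"fn": "play_rows", "kwargs": {"series": [[[0, 0, 1], [0, 0, 0], 0], [[0, 0, 1], [0, 0, 0], 0], [[0, 0, 1], [0, 0, 0], 0]]}}

```text
clock: 7.9
eef_pos: [496.7, -231.9, 49.0]
tcp_rot: [-0.0, 0.999, 0.045, 0.0]
ft_force: [0.2, 0.7, 0.1]
width: 0.0
```

>>> {"fn": "play_rows", "kwargs": {"series": [[[0, 0, 1], [0, 0, 0], 0], [[0, 0, 1], [0, 0, 0], 0], [[0, 0, 1], [0, 0, 0], 0]]}}

```text
clock: 8.2
eef_pos: [496.7, -231.9, 47.9]
tcp_rot: [-0.0, 0.999, 0.045, 0.0]
ft_force: [0.7, -0.2, 0.7]
width: 0.0
```

```bash
python3 - <<'E'
from h import *
a=save('scene','sc2.png'); b=save('wrist','w2.png')
s=get_state();p=np.array(s['eef_pos']);print(s['clock'],p,s['ft_force'])
f=lambda im:cv2.resize(im[125:165,200:280],(560,280),interpolation=cv2.INTER_CUBIC)
cv2.imwrite('pics/v4.png',np.vstack([f(a),cv2.resize(b[160:300,156:356],(560,320))]))
c=calibration('scene');w=calibration('wrist');A=axes(.09)
for h in (0,10,15,20): print(h,proj(c,[p+[0,0,h]]).round(1),[proj(w,[p+A@np.array([x,0,-h])]).round(1)[0] for x in(11,5,0)])
E
```

```text
8.3 [ 496.67784332 -231.88632843   47.95664075] [ 0.30037056 -0.72347835 -0.73781502]
0 [[250.6 146.6]] [array([252.4, 203.6]), array([252.4, 213.3]), array([252.4, 221.2])]
10 [[250.5 144.2]] [array([252.3, 209.7]), array([252.3, 219.9]), array([252.3, 228.2])]
15 [[250.5 143.1]] [array([252.3, 213.1]), array([252.3, 223.5]), array([252.3, 232. ])]
20 [[250.4 141.9]] [array([252.2, 216.6]), array([252.2, 227.3]), array([252.2, 236. ])]
```

View pics/v4.png

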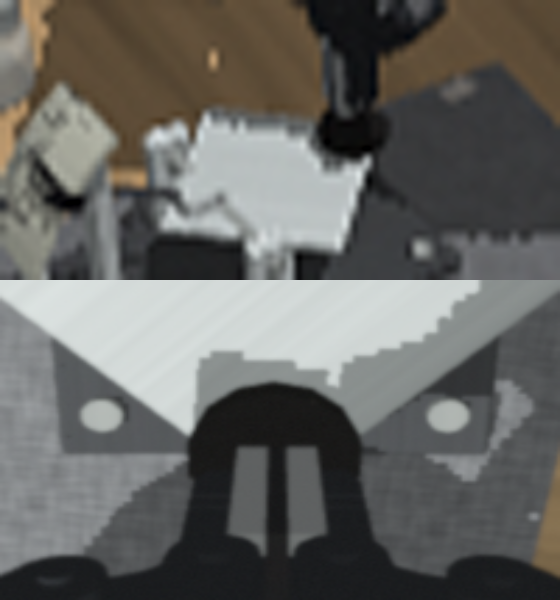

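```bash
python3 - <<'E'
from h import *
r=cv2.imread('pics/raw_sc_rest.png').astype(int);a=cv2.imread('pics/raw_sc1.png').astype(int);b=cv2.imread('pics/raw_sc2.png').astype(int)
for n,i in(('rest',r),('z61',a),('z48',b)): print(n,i[128:150,246:254].mean(1).mean(1).round().astype(int))
print('scale diff',abs(b-r)[135:165,195:222].max(),'plate diff',abs(b-r)[140:165,222:244].max(), abs(b-r)[135:165,195:222].mean(2).mean())
E
```

```text
rest [ 37  37  37  50  68  75  74  75  76  77  78  70  38  17  16  18  20  17
  19 108 165 166]
z61 [ 28  37  41  41  42  43  44  42  54  71  79  66  29  16  15  14  14  14
  19  88 150 164]
z48 [ 18  18  24  26  29  35  38  37  38  38  37  44  48  29  14  14  13  11
  17  66 117 145]
scale diff 89 plate diff 99 2.3407407407407406
```

>>> {"fn": "play_rows", "kwargs": {"series": [[[0, 0, 1], [0, 0, 0], 0], [[0, 0, 2], [0, 0, 0], 0], [[0, 0, 2], [0, 0, 0], 0], [[0, 0, 2], [0, 0, 0], 0]]}}

```text
clock: 8.7
eef_pos: [496.7, -231.9, 45.9]
tcp_rot: [-0.0, 0.999, 0.045, -0.0]
ft_force: [0.2, 0.0, 0.5]
width: -0.001
```

At z=61 there was visible background between the tip and the pad, so the tip really is higher than nominal. I'll continue down in small steps.

>>> {"fn": "play_rows", "kwargs": {"series": [[[0, 0, 1], [0, 0, 0], 0], [[0, 0, 2], [0, 0, 0], 0], [[0, 0, 2], [0, 0, 0], 0]]}}

```text
clock: 9.0
eef_pos: [496.6, -231.9, 43.8]
tcp_rot: [-0.0, 0.999, 0.045, -0.0]
ft_force: [0.7, 1.0, -0.4]
width: -0.003
```

>>> {"fn": "play_rows", "kwargs": {"series": [[[0, 0, 1], [0, 0, 0], 0], [[0, 0, 1], [0, 0, 0], 0], [[0, 0, 1], [0, 0, 0], 0]]}}

```text
clock: 9.3
eef_pos: [496.7, -231.9, 43.0]
tcp_rot: [-0.0, 0.999, 0.045, 0.0]
ft_force: [0.6, -0.8, -0.2]
width: 0.003
```

>>> {"fn": "play_rows", "kwargs": {"series": [[[0, 0, 1], [0, 0, 0], 0], [[0, 0, 1], [0, 0, 0], 0], [[0, 0, 1], [0, 0, 0], 0]]}}

```text
clock: 9.6
eef_pos: [496.7, -231.9, 42.0]
tcp_rot: [-0.0, 0.999, 0.045, 0.0]
ft_force: [0.1, 0.0, 0.2]
width: -0.003
```

>>> {"fn": "play_rows", "kwargs": {"series": [[[0, 0, 1], [0, 0, 0], 0], [[0, 0, 1], [0, 0, 0], 0], [[0, 0, 1], [0, 0, 0], 0]]}}

```text
clock: 9.9
eef_pos: [496.6, -231.9, 40.9]
tcp_rot: [-0.0, 0.999, 0.045, -0.0]
ft_force: [-0.9, 0.0, 0.2]
width: -0.006
```

>>> {"fn": "play_rows", "kwargs": {"series": [[[0, 0, 1], [0, 0, 0], 0], [[0, 0, 1], [0, 0, 0], 0], [[0, 0, 1], [0, 0, 0], 0]]}}

```text
clock: 10.2
eef_pos: [496.7, -231.9, 39.9]
tcp_rot: [-0.0, 0.999, 0.045, -0.0]
ft_force: [1.2, 0.4, 0.8]
width: -0.002
```

>>> {"fn": "play_rows", "kwargs": {"series": [[[0, 0, 1], [0, 0, 0], 0], [[0, 0, 1], [0, 0, 0], 0], [[0, 0, 1], [0, 0, 0], 0]]}}

```text
clock: 10.5
eef_pos: [496.7, -231.9, 39.0]
tcp_rot: [-0.0, 0.999, 0.045, 0.0]
ft_force: [0.2, 0.4, -1.0]
width: -0.006
```

```bash
python3 - <<'E'
from h import *
a=save('scene','sc3.png').astype(int);b=cv2.imread('pics/raw_sc2.png').astype(int)
s=get_state();print(s['clock'],s['eef_pos'],s['ft_force'],s['joint_efforts'])
for i in(b,a): print(i[128:152,246:254].mean(1).mean(1).round().astype(int))
d=abs(a-b).max(2);print(d[135:165,195:222].max(),d[140:165,222:244].max()); print(d[135:160,196:260:2])
E
```

```text
10.55 [ 496.68006644 -231.91096192   38.97807177] [ 0.22375596 -0.25611513 -0.19362397] [-1.22399775e-03 -4.89553750e+01 -1.92160606e+01  1.51808340e-04
  1.21836529e-03 -3.85308681e-05]
[ 18  18  24  26  29  35  38  37  38  38  37  44  48  29  14  14  13  11
  17  66 117 145 153 147]
[ 20  19  19  18  24  26  27  34  38  37  38  39  39  40  39  28  12  11
  18  62  93 124 149 148]
87 57
[[ 0  1  1  1  2 46  2  0  0  1  1  1  0  1  1  1  1  2  1  1  1  1  1  0
   1  1 22  1  2 28  4  1]
 [ 0  1  2  1  3  5  0  1  1  1  1  1  0  1  1  0  1  1  0  1  1  1  1  2
   1  2  1  3  1  2  2  0]
 [ 1  1  1  1  1  3  0  1  2  1  2  0  1  2  1  1  0  1  1  1  1  0  1  1
   1  1  2  2  1  1  1  2]
 [ 1  1  1  2 45  2  1  1  1  1  0  1  2  1  1  0  0  2  1  1  1  1  1  0
   1  4  0  1  3 10  1  1]
 [ 0  1  1  1 80  2  0  1  2  1  1  1  0  0  1  0  0  0  1  0  0  1  2  2
   0 16  1  3  4 17  0  2]
 [ 1  1  0  1 45  1  1  0  1  1  1  1  1  1  1  1  1  2  1  1  1  1  1  1
   0 22  7 15  5  7  0  0]
 [ 0  1  1  1 35  1  1  1  0  1  2  0  1  1  0  1  1  2  2  2  1  2  1  1
   1 25 33 19 18  1  2  1]
 [
[... 1116 characters left out ...]
  1  1  1  1  4  2  0  1  0  1  0  1  1  1  1  1  1  0  2  2  1  0
   1  1  1  1 18  2 17  1]
 [ 1  1  1  1  1  1  1  1  2  1  1  1  1  1  0  0  1  1  1  0  1  0  0  1
   1  1  0  0  1  2 15 15]
 [ 1  1  1  0  0  1  1  1  1  0  2  1  2  2  1  0  1  0  1  0  1  1  0  0
   1  1  1  1  1  0  1 19]
 [ 1  1  1  0  1  1  0  1  0  0  2  0  1  1  1  0  2  0  1  1  1  2  0  1
   1  1  0  1  1  0  1  1]
 [ 1  1  1  1  0  1  1  2  1  0  1  1  0  1  0  0  1  1  0  0  0  0  0  1
   0  0  1  1  1  1  1  1]
 [ 1  1  1  0  0  1  1  1  0  1  1  1  1  1  1  1  1  1  0  1  0  1  1  1
   0  0  0  1  1  1  1  0]
 [ 1  1  1  0  1  0  1  0  1  1  1  0  1  1  1  1  2  1  1  1  1  1  1  1
   0  0  1  1  1  1  1  1]]
```

```bash
python3 - <<'E'
from h import *
f=lambda n:cv2.resize(cv2.imread(f'pics/raw_{n}.png')[130:172,190:262],(800-280,300),interpolation=cv2.INTER_CUBIC)
cv2.imwrite('pics/v5.png',np.vstack([f('scene0'),f('sc3')]))
E
```

```text
(no output)
```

View pics/v5.png

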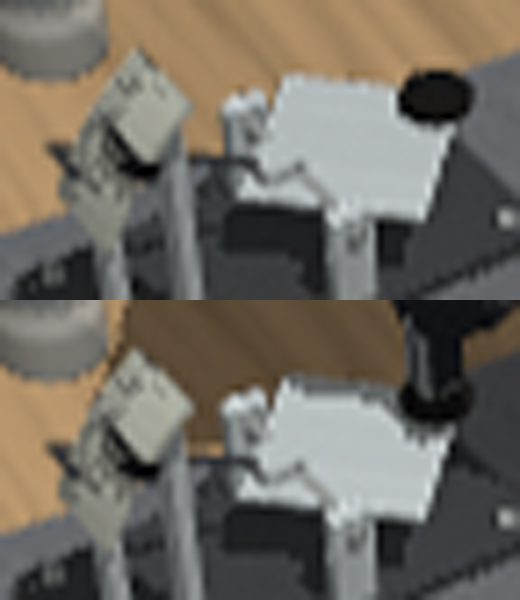

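The plate hasn't moved; the tip is just above the pad. The blade shows as a dark stub left of the scale at (60,155) in the crop, and the rider is at (135,160). Continuing down.

>>> {"fn": "play_rows", "kwargs": {"series": [[[0, 0, 1], [0, 0, 0], 0], [[0, 0, 1], [0, 0, 0], 0], [[0, 0, 1], [0, 0, 0], 0]]}}

```text
clock: 10.85
eef_pos: [496.6, -231.9, 37.9]
tcp_rot: [-0.0, 0.999, 0.045, -0.0]
ft_force: [0.3, 0.2, 0.2]
width: 0.001
```

>>> {"fn": "play_rows", "kwargs": {"series": [[[0, 0, 1], [0, 0, 0], 0], [[0, 0, 1], [0, 0, 0], 0], [[0, 0, 1], [0, 0, 0], 0]]}}

```text
clock: 11.15
eef_pos: [496.7, -231.9, 37.0]
tcp_rot: [-0.0, 0.999, 0.045, 0.0]
ft_force: [-0.5, 0.3, -0.1]
width: -0.001
```

>>> {"fn": "play_rows", "kwargs": {"series": [[[0, 0, 1], [0, 0, 0], 0], [[0, 0, 1], [0, 0, 0], 0], [[0, 0, 1], [0, 0, 0], 0]]}}

```text
clock: 11.45
eef_pos: [496.8, -232.0, 36.0]
tcp_rot: [0.0, 0.999, 0.045, 0.0]
ft_force: [0.0, -0.3, 0.7]
width: -0.0
```

>>> {"fn": "play_rows", "kwargs": {"series": [[[0, 0, 1], [0, 0, 0], 0], [[0, 0, 1], [0, 0, 0], 0], [[0, 0, 1], [0, 0, 0], 0]]}}

```text
clock: 11.75
eef_pos: [496.7, -232.0, 35.2]
tcp_rot: [0.0, 0.999, 0.045, 0.0]
ft_force: [-1.5, -0.8, 4.4]
width: -0.001
```

Contact is at z≈35.6 (about 4 N). I'll press 9 mm gently and then check.

>>> {"fn": "play_rows", "kwargs": {"series": [[[0, 0, 2], [0, 0, 0], 0], [[0, 0, 4], [0, 0, 0], 0], [[0, 0, 6], [0, 0, 0], 0], [[0, 0, 8], [0, 0, 0], 0], [[0, 0, 9], [0, 0, 0], 0], [[0, 0, 9], [0, 0, 0], 0], [[0, 0, 9], [0, 0, 0], 0]]}}

```text
clock: 12.45
eef_pos: [495.9, -232.0, 25.9]
tcp_rot: [-0.0, 0.999, 0.045, -0.001]
ft_force: [-4.8, -1.1, 6.2]
width: 0.001
```

```bash
python3 - <<'E'
from h import *
a=save('scene','sc4.png')
s=get_state();print(s['clock'],s['eef_pos'],s['ft_force'])
c=calibration('scene')
psi=np.radians(5.2);ex=np.array([np.cos(psi),np.sin(psi),0]);ey=np.array([-ex[1],ex[0],0]);H=np.array([569,-225.5,55.])
for t in(0,.06,.12,.15,.18,.21):
    an=np.pi/6+t; print(t,[proj(c,[H+128*(np.cos(an)*ex+[0,0,np.sin(an)])+ey*y])[0].round(1) for y in(-13,0,13,25)])
r=cv2.imread('pics/raw_scene0.png');r3=cv2.imread('pics/raw_sc3.png')
f=lambda i:cv2.resize(i[132:164,192:224],(400,400),interpolation=cv2.INTER_CUBIC)
cv2.imwrite('pics/v6.png',np.hstack([f(r3),f(a)]))
E
```

```text
12.5 [ 495.85979232 -232.00062812   25.95552892] [-4.28294815 -0.23773261  6.59328838]
0 [array([196.7, 148.8]), array([198.7, 151.1]), array([200.8, 153.5]), array([202.7, 155.7])]
0.06 [array([197.6, 146.6]), array([199.7, 148.9]), array([201.7, 151.3]), array([203.7, 153.5])]
0.12 [array([198.7, 144.4]), array([200.7, 146.8]), array([202.8, 149.1]), array([204.7, 151.3])]
0.15 [array([199.2, 143.4]), array([201.3, 145.7]), array([203.4, 148. ]), array([205.3, 150.2])]
0.18 [array([199.8, 142.3]), array([201.9, 144.6]), array([204., 147.]), array([205.9, 149.1])]
0.21 [array([200.4, 141.2]), array([202.5, 143.5]), array([204.6, 145.9]), array([206.6, 148.1])]
```

View pics/v6.png

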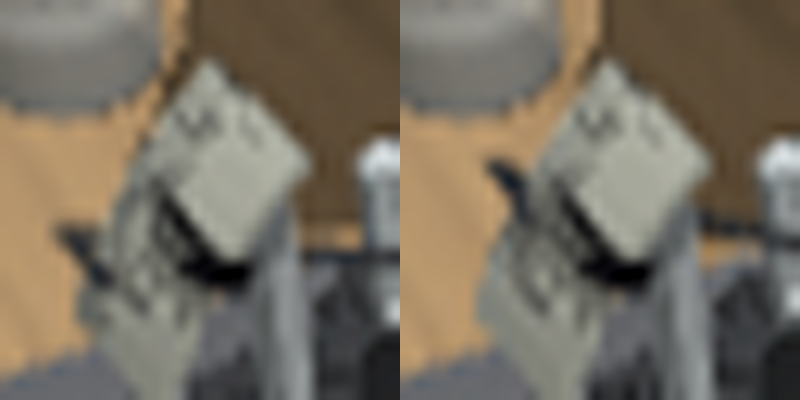

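Blade moved about (2.8,-5.6) px, so the tilt is about 0.155 rad at 9.7 mm of depth (lever ≈62 mm). I'll firm up the rider angle by letting its line radius float in the two-view fit.

```bash
sed -e "s#hx/3,(hz-55)/1.5,(rs-123)/4,t0/.01,(rr-128)/1#(hx-HX)/2,(hz-55)/1,(rs-123)/5,t0/.003,(rr-128)/RR#" -e '/^run(/d' fit2.py > fit3.py; cat >> fit3.py <<'E'
for HX,RR in((-5,1),(-5,5)): run([a,b],5.2,[500.5,-230],f'rd rr{RR}')
for HX,RR in((-3.5,1),(-3.5,5)): run([s],13.2,[589,138.5],f'sq rr{RR}')
E
python3 fit3.py
python3 - <<'E'
# lower/upper edges of blade and rider in raw wrist view, column-averaged profiles
import cv2
for n in('wrd','wsq'):
    i=cv2.imread(f'pics/raw_{n}.png',0); print(n,'blade',i[145:160,233:253].mean(1).round().astype(int),'rider',i[165:188,196:222].mean(1).round().astype(int))
i=cv2.imread('pics/raw_wrd2.png',0);print('rd2 blade',i[50:72,235:258].mean(1).round().astype(int),'rider',i[70:95,194:222].mean(1).round().astype(int))
E
```

```text
rd rr1 [-5.51400e+00  5.55960e+01  1.21312e+02  2.00000e-03  1.80000e-01
  1.28172e+02 -4.00000e-02 -8.90000e-02] sd [1.007 0.68  0.99  0.002 0.006 0.896 0.674 0.687] cost 2.32
rd rr5 [-5.90500e+00  5.55110e+01  1.21836e+02  2.00000e-03  1.80000e-01
  1.28750e+02 -6.00000e-02 -1.66000e-01] sd [1.5   0.722 1.786 0.002 0.006 1.869 0.676 0.721] cost 2.25
sq rr1 [-4.58200e+00  5.55900e+01  1.22622e+02  1.00000e-03  1.79000e-01
  1.28000e+02 -2.71000e-01] sd [1.634 0.771 2.101 0.003 0.016 1.    0.958] cost 1.73
sq rr5 [-4.58200e+00  5.55900e+01  1.22622e+02  1.00000e-03  1.79000e-01
  1.28000e+02 -2.71000e-01] sd [1.634e+00 7.710e-01 2.101e+00 3.000e-03 3.200e-02 5.000e+00 9.580e-01] cost 1.73
wrd blade [171 171 169 160 131  98  94 102 105 112 136 152 131 128 170] rider [182 178 170 165 155 122  71  73 144 196 192 127  52  39  39  40  41  44
  75 148 202 216 217]
wsq blade [153 142 114  84  80  87  89 101 133 151 122 111 156 175 164] rider [166 157 150 138 107  60  61 129 181 177 113  43  32  32  33  33  35  63
 134 188 199 199 199]
rd2 blade [162 162 162 162 160 159 152 126  95  91  96  97  98 109 142 172 181 161
 124 136 158 147] rider [186 188 184 173 149 104 102 166 195 176 113  50  36  36  37  38  37  38
  39  69 129 178 201 208 209]
```

The rider is at 0.180 ± 0.006 rad. Geometry (edge 62 mm from the hinge) gives 0.158 now, which agrees with the image. I'll press 1.4 mm more and hold.

>>> {"fn": "play_rows", "kwargs": {"series": [[[0, 0, 0.7], [0, 0, 0], 0], [[0, 0, 1.4], [0, 0, 0], 0], [[0, 0, 1.4], [0, 0, 0], 0], [[0, 0, 1.4], [0, 0, 0], 0], [[0, 0, 1.4], [0, 0, 0], 0], [[0, 0, 1.4], [0, 0, 0], 0]]}}

```text
clock: 13.1
eef_pos: [495.8, -232.0, 24.6]
tcp_rot: [-0.0, 0.999, 0.045, -0.001]
ft_force: [-4.5, -1.9, 7.2]
width: -0.001
```

```bash
python3 - <<'E'
from h import *
a=save('scene','sc5.png')
s=get_state();print(s['clock'],s['eef_pos'],s['ft_force'])
f=lambda i:cv2.resize(cv2.imread(f'pics/raw_{i}.png')[132:164,192:224],(400,400),interpolation=cv2.INTER_CUBIC)
g=[f(n) for n in('sc3','sc4','sc5')]
# blade stub: dark pixels left of the scale over wood
for n,i in zip(('rest','9.7','now'),g):
    gr=i.max(2); m=(gr<95); m[:100]=0;m[330:]=0;m[:,150:]=0
    # keep the component
    k,l,st,ce=cv2.connectedComponentsWithStats(m.astype(np.uint8))
    for j in range(1,k):
        if st[j,4]>150: print(n,st[j],ce[j].round(1))
cv2.imwrite('pics/v7.png',np.hstack([g[0],g[2]]))
E
```

```text
13.15 [ 495.85687404 -231.99454724   24.59284381] [-6.38629348 -1.47578346  7.72253835]
rest [  61  228   58   66 1803] [ 90.5 259.8]
9.7 [  90  162   60   97 2400] [121.8 206.9]
now [  97  158   53   87 2099] [125.7 197.6]
```

View pics/v7.png

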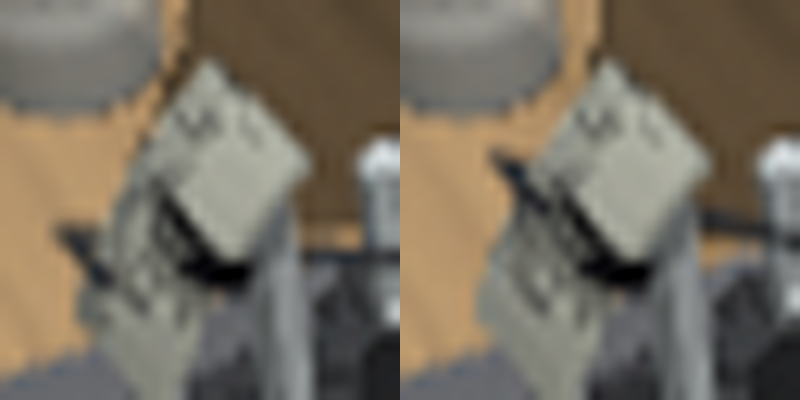

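```bash
cat > b.py <<'E'
from h import *
import pickle
from scipy.optimize import fsolve
L=lambda n:pickle.load(open(n,'rb'));c1,c2,cs=L('cw_rd.pkl'),L('cw_rd2.pkl'),calibration('scene')
psi=np.radians(5.2);ex=np.array([np.cos(psi),np.sin(psi),0]);ey=np.array([-ex[1],ex[0],0]);pad=np.array([500.5,-230,0])
H=pad+ex*(75-5.5)+[0,0,55.6]
P=lambda r,d,y:H+r*(np.cos(np.pi/6+d)*ex+[0,0,np.sin(np.pi/6+d)])+ey*y
for n,v1,v2 in(('rider line',174.45,78.1),('blade mid',151.8,60.4),('blade outer',148.8,57),('blade inner',154.8,63.7)):
    print(n,fsolve(lambda q:[proj(c1,P(*q,0))[0,1]-v1,proj(c2,P(*q,0))[0,1]-v2],[128,.1]).round(4))
# lateral extents in view 1
for n,u,d in(('blade L',180+204/4,0),('blade R',180+340/4,0),('rider L',180+37/4,.18),('rider R',180+187/4,.18),('tick R',180+292/4,0)):
    print(n,'y=',fsolve(lambda y:proj(c1,P(128,d,y[0]))[0,0]-u,[0]).round(1))
for p,o in(([479.9,-190.7,13],(260.5,160.5)),([487.8,-277,13],None)): print('bolt',proj(cs,p)[0].round(1),o)
loc=lambda x,y,z:pad*[1,1,0]+ex*(69.5+x)+ey*y+[0,0,z]
for n,q in(('corner +x+y',(120,55,12)),('corner +x-y',(120,-55,12)),('corner -x+y',(-100,55,12))): print(n,proj(cs,loc(*q))[0].round(1))
print('H',H.round(1))
E
python3 b.py
```

```text
rider line [128.3231   0.1817]
blade mid [ 1.265202e+02 -3.900000e-03]
blade outer [ 1.282365e+02 -1.490000e-02]
blade inner [1.249715e+02 8.800000e-03]
blade L y= [15.1]
blade R y= [-10.]
rider L y= [43.]
rider R y= [17.]
tick R y= [-1.1]
bolt [261.1 160. ] (260.5, 160.5)
bolt [247.  146.1] None
corner +x+y [208.9 188.3]
corner +x-y [192.6 168.2]
corner -x+y [266.8 160.9]
H [ 569.7 -223.7   55.6]
```

```bash
cat >> b.py <<'E'
print('---')
t=np.arange(-.10,.30,.01)
for n in('sc3','sc4','sc5'):
    im=cv2.imread(f'pics/raw_{n}.png').astype(np.float32)
    for y in(-11,-9,-7):
        uv=proj(cs,np.array([P(126.5,a,y) for a in t])).astype(np.float32)
        pr=cv2.remap(im,uv[:,0].reshape(1,-1),uv[:,1].reshape(1,-1),cv2.INTER_LINEAR)[0][:,2]
        w=np.clip(110-pr,0,None);
        print(n,y,'cent',round(float((w*t).sum()/max(w.sum(),1)),3),pr.round().astype(int))
E
python3 b.py | sed '1,/---/d'
```

```text
sc3 -11 cent -0.03 [184 179 172 159 131 101  80  76  80 100 125 151 165 176 187 187 186 186
 185 185 185 184 184 183 182 181 180 179 179 178 178 177 177 178 176 164
 158 154 151 149]
sc3 -9 cent -0.025 [185 184 173 161 142 107  78  66  72  81 104 129 154 167 178 187 187 187
 186 185 185 184 184 183 182 181 180 179 178 178 177 176 175 176 176 177
 171 171 173 158]
sc3 -7 cent -0.02 [185 185 180 160 133 106  81  60  56  68  83 105 131 155 169 178 188 187
 186 185 185 184 184 183 182 181 180 178 175 173 175 175 174 168 168 171
 178 173 162 150]
sc4 -11 cent 0.121 [182 181 181 180 179 178 177 175 175 175 177 178 181 182 184 186 188 186
 174 156 129  95  71  83 111 142 158 171 180 179 178 177 177 177 175 163
 157 154 150 148]
sc4 -9 cent 0.125 [182 181 181 180 180 178 177 176 175 176 177 179 182 183 185 186 188 189
 185 156 117  86  68  63  84 119 152 167 174 179 178 177 176 177 177 176
 170 171 173 163]
sc4 -7 cent 0.124 [183 182 180 179 178 177 176 175 175 176 176 178 181 184 186 187 189 183
 170 148 109  68  41  54  77 107 137 163 173 176 178 177 176 176 177 177
 177 176 173 168]
sc5 -11 cent 0.136 [182 181 180 179 179 178 177 175 175 175 177 178 180 181 183 185 186 187
 187 187 179 150 114  96  96 108 129 152 173 178 179 178 177 177 175 163
 157 154 150 148]
sc5 -9 cent 0.139 [182 181 180 180 179 178 177 176 175 176 177 179 181 182 184 185 186 187
 188 182 168 145 110  72  64  87 117 141 161 180 180 178 176 176 176 176
 171 171 173 163]
sc5 -7 cent 0.143 [182 181 180 179 178 177 176 175 175 176 176 178 181 183 185 186 187 186
 183 178 162 139 108  77  54  64  92 126 150 166 179 178 176 175 176 177
 177 176 173 168]
```

The scene-image blade profile gives a tilt of 0.164 against a rider at about 0.183. I'll add 1.2 mm, then measure the blade and rider together.

>>> {"fn": "play_rows", "kwargs": {"series": [[[0, 0, 0.6], [0, 0, 0], 0], [[0, 0, 1.2], [0, 0, 0], 0], [[0, 0, 1.2], [0, 0, 0], 0], [[0, 0, 1.2], [0, 0, 0], 0]]}}

```text
clock: 13.55
eef_pos: [495.8, -232.0, 23.4]
tcp_rot: [-0.0, 0.999, 0.045, -0.001]
ft_force: [-5.9, -0.6, 7.1]
width: -0.006
```

```bash
cat > m.py <<'E'
from h import *
cs=calibration('scene')
def frame(H,psi):
    psi=np.radians(psi);ex=np.array([np.cos(psi),np.sin(psi),0]);ey=np.array([-ex[1],ex[0],0]);H=np.array(H)
    return lambda r,d,y:H+r*(np.cos(np.pi/6+d)*ex+[0,0,np.sin(np.pi/6+d)])+ey*y
def prof(im,P,r,y,t):
    uv=proj(cs,np.array([P(r,a,y) for a in t])).astype(np.float32)
    return cv2.remap(im.astype(np.float32),uv[:,0].reshape(1,-1),uv[:,1].reshape(1,-1),cv2.INTER_LINEAR)[0][:,2]
def blade(im,P,ys=(-11,-9,-7),lo=-.1,hi=.3):
    t=np.arange(lo,hi,.01);o=[]
    for y in ys:
        w=np.clip(110-prof(im,P,126.5,y,t),0,None);o.append(round(float((w*t).sum()/max(w.sum(),1)),3))
    return o
RD=frame([569.7,-223.7,55.6],5.2)
E
python3 - <<'E'
from m import *
a=save('scene','sc6.png');s=get_state();print(s['clock'],s['eef_pos'],s['ft_force'])
for n in('sc3','sc5','sc6'): print(n,blade(cv2.imread(f'pics/raw_{n}.png'),RD))
t=np.arange(0.06,.34,.01)
for y in(18,24,30,36,41): print('rider',y,prof(a,RD,128,y,t).round().astype(int))
E
```

```text
13.6 [ 495.84710134 -232.03053271   23.43978461] [-5.12504646 -1.73706408  6.86205356]
sc3 [-0.03, -0.025, -0.02]
sc5 [0.136, 0.139, 0.143]
sc6 [0.154, 0.158, 0.161]
rider 18 [121 117 111 108 104  95  86  79  74  72  64  55  43  45  73 105 125 133
 133 139 142 143 149 156 159 156 153 151 146]
rider 24 [122 114 108 106 102  92  81  72  75  77  68  49  34  32  77 117 145 160
 164 163 163 164 165 166 167 167 167 167 169]
rider 30 [120 112 105 106  98  82  71  68  69  67  60  48  41  44  90 130 154 162
 163 162 162 164 165 166 166 166 166 166 167]
rider 36 [127 117 111 101  89  75  51  30  14  21  26  30  41  63  99 130 156 161
 162 161 162 163 164 166 166 166 166 167 167]
rider 41 [107 109 108 105 101  90  69  46  26  16  11  16  32  57  95 126 151 159
 162 161 160 161 164 165 166 166 166 166 167]
```

Blade tilt is 0.183, the rider by the wrist views is 0.182–0.186, and the scene band spans the same spot. I'll hold 1.4 s, then release.

>>> {"fn": "play_rows", "kwargs": {"series": [[[0, 0, 0], [0, 0, 0], 0], [[0, 0, 0], [0, 0, 0], 0], [[0, 0, 0], [0, 0, 0], 0], [[0, 0, 0], [0, 0, 0], 0], [[0, 0, 0], [0, 0, 0], 0], [[0, 0, 0], [0, 0, 0], 0], [[0, 0, 0], [0, 0, 0], 0], [[0, 0, 0], [0, 0, 0], 0], [[0, 0, 0], [0, 0, 0], 0], [[0, 0, 0], [0, 0, 0], 0]]}}

```text
clock: 14.6
eef_pos: [495.8, -232.0, 23.5]
tcp_rot: [-0.0, 0.999, 0.045, -0.001]
ft_force: [-4.7, -0.8, 7.7]
width: -0.0
```

```bash
python3 - <<'E'
from m import *
a=save('scene','sc7.png');s=get_state();print(s['clock'],s['eef_pos'],s['ft_force'],blade(a,RD))
E
```

```text
14.65 [ 495.82665347 -232.02382487   23.43605283] [-5.19303398 -0.54219955  7.57677544] [0.154, 0.158, 0.161]
```

>>> {"fn": "play_rows", "kwargs": {"series": [[[0, 0, 0], [0, 0, 0], 0], [[0, 0, 0], [0, 0, 0], 0], [[0, 0, 0], [0, 0, 0], 0], [[0, 0, -3], [0, 0, 0], 0], [[0, 0, -7], [0, 0, 0], 0], [[0, 0, -12], [0, 0, 0], 0], [[0, 0, -20], [0, 0, 0], 0], [[0, 0, -50], [0, 0, 0], 0], [[0, 0, -97], [0, 0, 0], 0], [[0, 0, -97], [0, 0, 0], 0]]}}

```text
clock: 15.65
eef_pos: [500.0, -233.7, 126.3]
tcp_rot: [0.003, 0.999, 0.045, 0.005]
ft_force: [1.2, 0.4, 0.0]
width: -0.003
```

```bash
python3 - <<'E'
from m import *
a=save('scene','sc8.png');s=get_state();print(s['clock'],s['eef_pos'],s['ft_force'],blade(a,RD))
# squares: rest blade profile frame
SQ=frame([656.5,153.5,55.6],13.2)
t=np.arange(-.1,.3,.01)
im=cv2.imread('pics/raw_scene0.png')
for y in(-13,-11,-9,-7,-5,0,24,36): print(y,prof(im,SQ,126.5,y,t).round().astype(int))
# next target: above the square pad; commanded now (496.7,-231.9,~120)
p0=[496.7,-231.9,120.4]
print(row(p0,.09,[586,137,120],.23))
E
```

```text
15.7 [ 498.62882733 -232.85441884  123.45138031] [ 0.38691549 -0.08212639 -1.36796445] [0.128, 0.12, 0.097]
-13 [ 85  78  76  77  80  88  98 100 103 103 101 100 100 102 104 104 105 105
 104 104 103 100  97  97  98  98  99  99  99 100 100 100 100 100  99  99
  99 101 103 103]
-11 [ 62  54  44  49  55  61  74  89  94  98  99 100 103 105 106 105 103 102
 102 103 103 103 101  99  99 100 100  99  97  97  98  98  98  98  98  97
  98  99 102 103]
-9 [ 50  48  47  46  47  46  46  61  72  78  85  93  99 103 104 103 102 101
 101 102 103 103 103 103 103 104 103 102 100  97  97  98  98  98  97  96
  95  98 100 102]
-7 [ 49  48  47  47  47  45  46  46  52  60  69  81  95 100 103 103 102 102
 102 103 104 104 104 104 104 104 106 105 103 100  99  99  98  97  97  95
  95  96  99  99]
-5 [ 47  46  46  48  50  50  49  49  47  47  56  64  73  84  91  96 102 103
 103 103 104 105 106 105 105 104 105 104 103 102 101  99  97  98  96  94
  93  95  95  94]
0 [ 85  71  57  52  57  69  86 103 113 115 110 110 121 137 149 140 138 143
 150 149 139 141 145 147 137 135 146 153 152 149 158 157 145 143 149 150
 141 152 157 151]
24 [134 136 139 140 141 130 113  99 103 122 138 147 147 136 120 110 107 105
  97  78  56  58  76  91  69  39  19  11  43 104 143 160 164 162 162 164
 166 166 167 167]
36 [134 135 138 139 140 140 140 139 140 143 146 148 149 141 122 107 104 105
  93  71  53  62  77  69  54  28  12  18  41  88 133 158 162 162 163 165
 166 167 167 166]
([122.1, -359.4, 0.4], [0, 0, -0.14])
```

```bash
python3 - <<'E'
from m import *
SQ=frame([658.2,154.7,55.6],13.2)
t=np.arange(-.1,.3,.01)
np.set_printoptions(linewidth=220)
print(' '*9,(t*100).round().astype(int))
for n,F,ys in(('sc8',RD,(-11,-7,0,4)),('scene0',RD,(-7,0,4,8,12)),('sc6',RD,(-7,0,4,8,12,24)),('scene0',SQ,(-11,-7,0,4,8,12,24,30))):
    im=cv2.imread(f'pics/raw_{n}.png')
    for y in ys: print(n,y,prof(im,F,126.5 if y<15 else 128,y,t).round().astype(int))
import pickle
from scipy.optimize import least_squares,brentq
exec(open('fit2.py').read().split('def run')[0].split('import pickle')[0])
T1=[139,165,197,228,261,296,333,371,411,453,496,540];T3=[125,155,184,215,250,284,321,359,400,442,485,529]
for n,T,pad,ps,rl,bl in(('rd',T1,[500.5,-230,0],5.2,174.45,151.8),('sq',T3,[589,138.5,0],13.2,173.6,149.9)):
    c=pickle.load(open(f'cw_{n}.pkl','rb'));psi=np.radians(ps);ex=np.array([np.cos(psi),np.sin(psi),0])
    v=lambda h,r,a:proj(c,np.array(pad)+ex*(75+h+r*np.cos(a+np.pi/6))+[0,0,55.6+r*np.sin(a+np.pi/6)])[0,1]
    for rs in(120.5,121.5,122.5):
        s=least_squares(lambda q:[v(q[0],rs,q[1]+5*k/rs)-(T[k]/6+135-.4) for k in range(12)],[0,0])
        print(n,rs,s.x.round(3),'rider',round(brentq(lambda d:v(s.x[0],128.3,d)-rl,0,.4),4),'blade',round(brentq(lambda d:v(s.x[0],126.5,d)-bl,-.2,.2),4))
E
```

```text
[-10  -9  -8  -7  -6  -5  -4  -3  -2  -1   0   1   2   3   4   5   6   7   8   9  10  11  12  13  14  15  16  17  18  19  20  21  22  23  24  25  26  27  28  29]
sc8 -11 [183 179 171 157 130 101  80  76  79  99 125 151 165 176 186 185 185 184 185 184 184 184 184 184 184 183 168 144 117 101  94  94  94  94  95  94  94  95  96  97]
sc8 -7 [184 184 179 159 132 105  80  60  56  68  83 105 131 155 168 178 187 186 185 184 184 183 183 183 184 180 167 150 128 110  92  92  93  94  95  94  94  94  93  90]
sc8 0 [123 126 127 121 103  86  72  69  76  82  88  93 102 112 122 142 155 156 150 140 137 137 143 143 143 144 147 153 157 142 134 128 123 123 124 128 134 134 133 138]
sc8 4 [103 102  98  87  70  59  55  55  67  88 110 120 120 116 116 116 115 114 109 111 111 108 106 102  98 105 113 119 120 119 124 130 137 143 142 142 143 147 149 144]
scene0 -7 [180 180 174 155 130 103  79  59  55  67  81 102 128 151 164 174 184 182 181 181 180 180 180 179 178 177 176 175 174 173 172 172 171 170 172 173 173 172 169 164]
scene0 0 [120 123 123 117 101  84  71  68  74  80  86  90 100 109 119 139 151 153 146 137 1
[... 2620 characters left out ...]
2 112 120 144]
scene0 24 [134 133 132 133 135 138 140 138 130 116 100 100 119 139 150 146 136 124 109 102 100  87  62  47  68  83  73  49  25  11  38  96 135 156 164 162 162 164 166 166]
scene0 30 [133 132 133 133 135 138 140 140 140 138 138 142 145 147 148 149 148 141 130 115  98  83  62  58  73  81  74  49  19  14  45 101 139 161 162 161 162 163 165 166]
rd 120.5 [-4.705e+00  4.000e-03] rider 0.1888 blade 0.0054
rd 121.5 [-5.598e+00  3.000e-03] rider 0.1806 blade -0.0053
rd 122.5 [-6.492e+00  1.000e-03] rider 0.1723 blade -0.0161
sq 120.5 [-2.799  0.006] rider 0.1987 blade 0.0095
sq 121.5 [-3.693  0.004] rider 0.1905 blade -0.0012
sq 122.5 [-4.589e+00  3.000e-03] rider 0.1823 blade -0.0121
```

The round mount's blade profile is back exactly at rest. The square rider is at about 0.191 rad. I'll move over to the square pad.

>>> {"fn": "play_rows", "kwargs": {"series": [[[122.9, -360.3, 0], [0, 0, -0.14], 0], [[122.9, -360.3, 0], [0, 0, -0.14], 0], [[122.9, -360.3, 0], [0, 0, -0.14], 0], [[122.9, -360.3, 0], [0, 0, -0.14], 0], [[122.9, -360.3, 0], [0, 0, -0.14], 0], [[122.9, -360.3, 0], [0, 0, -0.14], 0], [[122.9, -360.3, 0], [0, 0, -0.14], 0], [[122.9, -360.3, 0], [0, 0, -0.14], 0], [[122.9, -360.3, 0], [0, 0, -0.14], 0], [[122.9, -360.3, 0], [0, 0, -0.14], 0]]}}

```text
clock: 16.7
eef_pos: [585.9, 138.3, 118.9]
tcp_rot: [0.0, 0.993, 0.116, -0.001]
ft_force: [0.2, -0.2, -0.3]
width: -0.001
```

```bash
python3 - <<'E'
from h import *
c=calibration('wrist');im=save('wrist','w9.png');s=get_state();print(s['clock'],s['eef_pos'],yaw(),s['ft_force'])
g=im.max(2); A=axes(.23);p=np.array([586.7,138,67.])
# sample grid of pad top plane z=67 in mount frame about the expected pad centre
cen=np.array([585.2,137.6,67.])
np.set_printoptions(linewidth=200)
print('cols y -28..28 step 4; rows x +32..-12')
for x in range(32,-13,-4):
    pts=np.array([cen+A[:,0]*x-A[:,1]*y for y in range(28,-29,-4)]); uv=proj(c,pts).round().astype(int)
    print(x,[int(g[b,a]) if 0<=b<384 and 0<=a<512 else -1 for a,b in uv])
E
```

```text
16.75 [586.00473493 137.36689834 119.2667814 ] 0.22996921919243354 [-0.06274215 -0.59856692  1.20956862]
cols y -28..28 step 4; rows x +32..-12
32 [221, 222, 218, 220, 218, 219, 218, 220, 217, 220, 219, 220, 217, 216, 218]
28 [223, 219, 220, 218, 221, 219, 219, 217, 220, 219, 219, 217, 216, 217, 218]
24 [218, 221, 218, 220, 219, 220, 217, 220, 219, 220, 216, 217, 218, 218, 215]
20 [220, 219, 222, 219, 221, 216, 219, 219, 220, 217, 217, 212, 158, 166, 201]
16 [113, 219, 219, 218, 27, 27, 30, 30, 28, 30, 29, 74, 145, 145, 111]
12 [96, 106, 220, 212, 40, 41, 41, 43, 42, 40, 41, 59, 145, 122, 57]
8 [93, 94, 127, 215, 41, 40, 41, 40, 41, 41, 40, 61, 133, 55, 56]
4 [95, 93, 94, 107, 42, 40, 41, 41, 42, 42, 41, 39, 58, 56, 58]
0 [95, 93, 94, 91, 40, 41, 42, 42, 42, 41, 40, 47, 93, 93, 94]
-4 [98, 96, 95, 84, 41, 41, 42, 40, 42, 41, 38, 29, 93, 93, 93]
-8 [138, 142, 145, 125, 42, 40, 42, 42, 40, 42, 40, 52, 141, 143, 142]
-12 [139, 149, 145, 124, 41, 44, 42, 41, 41, 42, 41, 56, 146, 142, 147]
```

The pad is where expected, within about 1 mm. Descending to just above contact.

>>> {"fn": "play_rows", "kwargs": {"series": [[[0, 0, 40], [0, 0, 0], 0], [[0, 0, 65], [0, 0, 0], 0], [[0, 0, 76], [0, 0, 0], 0], [[0, 0, 80.4], [0, 0, 0], 0], [[0, 0, 80.4], [0, 0, 0], 0], [[0, 0, 80.4], [0, 0, 0], 0], [[0, 0, 80.4], [0, 0, 0], 0]]}}

```text
clock: 17.45
eef_pos: [587.6, 137.9, 41.3]
tcp_rot: [-0.0, 0.993, 0.115, 0.001]
ft_force: [0.8, 0.6, 0.3]
width: 0.0
```

```bash
python3 - <<'E'
from m import *
save('scene','q0.png');s=get_state();print(s['clock'],s['eef_pos'],s['ft_force'])
E
```

```text
17.5 [587.48233223 138.02116758  41.19129684] [-0.05685794  0.80923267 -0.04695211]
```

>>> {"fn": "play_rows", "kwargs": {"series": [[[0, 0, 2], [0, 0, 0], 0], [[0, 0, 3.5], [0, 0, 0], 0], [[0, 0, 3.5], [0, 0, 0], 0], [[0, 0, 3.5], [0, 0, 0], 0]]}}

```text
clock: 17.9
eef_pos: [586.7, 138.0, 36.4]
tcp_rot: [-0.0, 0.993, 0.115, -0.0]
ft_force: [0.6, -0.2, 0.1]
width: 0.001
```

>>> {"fn": "play_rows", "kwargs": {"series": [[[0, 0, 0.5], [0, 0, 0], 0], [[0, 0, 0.5], [0, 0, 0], 0], [[0, 0, 0.5], [0, 0, 0], 0]]}}

```text
clock: 18.2
eef_pos: [586.8, 138.0, 36.1]
tcp_rot: [-0.0, 0.993, 0.115, 0.0]
ft_force: [-0.3, 1.2, 1.0]
width: 0.005
```

>>> {"fn": "play_rows", "kwargs": {"series": [[[0, 0, 0.5], [0, 0, 0], 0], [[0, 0, 0.5], [0, 0, 0], 0], [[0, 0, 0.5], [0, 0, 0], 0]]}}

```text
clock: 18.5
eef_pos: [586.8, 138.0, 35.7]
tcp_rot: [-0.0, 0.993, 0.115, 0.0]
ft_force: [-1.3, -0.7, 2.1]
width: -0.001
```

Contact at z≈35.9, as on the round mount. I'll press 11 mm (expecting about 0.168) and check.

>>> {"fn": "play_rows", "kwargs": {"series": [[[0, 0, 2], [0, 0, 0], 0], [[0, 0, 4], [0, 0, 0], 0], [[0, 0, 6], [0, 0, 0], 0], [[0, 0, 8], [0, 0, 0], 0], [[0, 0, 10], [0, 0, 0], 0], [[0, 0, 11], [0, 0, 0], 0], [[0, 0, 11], [0, 0, 0], 0], [[0, 0, 11], [0, 0, 0], 0]]}}

```text
clock: 19.3
eef_pos: [585.9, 137.8, 24.5]
tcp_rot: [0.0, 0.993, 0.115, -0.001]
ft_force: [-3.9, -0.3, 6.9]
width: -0.0
```

```bash
cat > q.py <<'E'
from m import *
import sys
SQ=frame([658.2,154.7,55.6],13.2);t=np.arange(-.1,.3,.01);np.set_printoptions(linewidth=220)
a=save('scene',sys.argv[1]+'.png');s=get_state();print(s['clock'],s['eef_pos'],s['ft_force'])
print(' '*7,(t*100).round().astype(int))
for n in('q0',sys.argv[1]):
    im=cv2.imread(f'pics/raw_{n}.png')
    for y in(-7,0,4,8,12): print(n,y,prof(im,SQ,126.5,y,t).round().astype(int))
E
python3 q.py q1
```

```text
19.35 [585.89053385 137.77258718  24.47622176] [-4.52056234 -0.68292295  6.97533019]
        [-10  -9  -8  -7  -6  -5  -4  -3  -2  -1   0   1   2   3   4   5   6   7   8   9  10  11  12  13  14  15  16  17  18  19  20  21  22  23  24  25  26  27  28  29]
q0 -7 [ 52  53  54  52  50  50  50  49  49  50  59  68  78  92 104 107 110 110 109 110 110 110 111 111 111 111 111 112 112 110 107 105 105 104 103 103 101 101 101 103]
q0 0 [101  96  88  73  59  55  59  73  91 109 118 125 116 116 126 145 162 150 148 152 161 156 147 151 154 155 144 147 156 162 159 160 173 160 154 153 166 153 153 163]
q0 4 [110 105  96  79  62  54  56  64  76  84 102 127 127 115 111 106  98 105 123 137 124 107 116 138 137 121 120 137 153 138 138 148 148 129 130 141 131 121 135 157]
q0 8 [109 103  95  80  64  53  55  58  67  75  97 121 128 118 113 116 116 112 122 142 126 105 108 133 140 125 120 138 155 140 142 151 144 128 133 153 143 127 134 155]
q0 12 [121 110  96  81  72  60  59  59  63  75  97 115 115 107 105 112 112 106 120 141 126 106 104 131 140 126 117 137 148 140 144 152 140 123 131 153 140 118 127 153]
q1 -7 [ 51  52  54  56  57  73  91 102 104 105 103 102 104 106 108 110 110 110 111 108  98  82  65  52  48  48  57  69  79  89  99 102 106 105 104 103 102 101 101 103]
q1 0 [130 132 134 137 145 152 150 145 136 127 131 134 128 131 138 150 160 134 119 108  97  82  65  52  76 109 116 133 151 157 153 156 174 161 153 153 166 153 153 163]
q1 4 [142 142 142 144 147 149 144 135 121 101 103 125 125 113 109 106  93  85  89  97  94  82  65  51  51  65  97 133 156 139 138 148 148 129 130 141 131 121 135 157]
q1 8 [142 142 142 144 147 149 144 137 119  99 103 122 125 117 114 109  99  89  90  98  93  81  64  51  52  68  98 135 158 141 142 151 144 128 133 153 143 126 133 154]
q1 12 [141 141 142 144 147 150 145 136 120 102 103 116 113 105 105 113 114 107 102 103  92  76  59  49  52  71 101 138 150 141 144 152 140 122 131 153 140 118 127 153]
```

Blade displacement gives a tilt of about 0.170–0.178; the target is about 0.192. I'll add 1.1 mm and hold.

>>> {"fn": "play_rows", "kwargs": {"series": [[[0, 0, 0.5], [0, 0, 0], 0], [[0, 0, 1.1], [0, 0, 0], 0], [[0, 0, 1.1], [0, 0, 0], 0], [[0, 0, 1.1], [0, 0, 0], 0]]}}

```text
clock: 19.75
eef_pos: [585.9, 137.8, 23.4]
tcp_rot: [0.0, 0.993, 0.115, -0.001]
ft_force: [-5.6, -0.4, 7.6]
width: 0.002
```

```bash
python3 q.py q2 | grep -v '^q0'
```

```text
19.8 [585.90492432 137.78802792  23.42938984] [-4.48455483  0.1863855   6.83353392]
        [-10  -9  -8  -7  -6  -5  -4  -3  -2  -1   0   1   2   3   4   5   6   7   8   9  10  11  12  13  14  15  16  17  18  19  20  21  22  23  24  25  26  27  28  29]
q2 -7 [ 51  52  54  56  58  73  91 101 104 105 104 103 104 106 108 110 110 109 109 111 112 106  91  72  57  48  49  49  55  75  94 100 106 105 104 103 101 101 101 103]
q2 0 [130 132 133 136 145 151 149 145 136 127 130 134 128 130 138 150 162 140 125 118 114 101  82  65  53  52  79 116 146 157 152 153 172 162 154 154 166 153 153 163]
q2 4 [143 142 142 145 148 149 144 135 121 100 102 125 125 113 109 105  98 100 105 103  86  66  53  45  44  55  84 123 152 138 138 148 148 129 130 142 132 121 135 158]
q2 8 [141 141 142 143 146 148 145 137 119  98 102 121 124 116 113 117 113 102  98 100  84  64  49  42  46  58  83 124 154 140 142 150 144 128 134 154 144 126 134 155]
q2 12 [141 142 142 144 147 149 145 136 120 102 103 116 113 105 105 112 113 106 102 106  91  66  45  42  48  62  86 126 146 140 144 153 140 122 131 153 140 118 127 153]
```

>>> {"fn": "play_rows", "kwargs": {"series": [[[0, 0, 0], [0, 0, 0], 0], [[0, 0, 0], [0, 0, 0], 0], [[0, 0, 0], [0, 0, 0], 0], [[0, 0, 0], [0, 0, 0], 0], [[0, 0, 0], [0, 0, 0], 0], [[0, 0, 0], [0, 0, 0], 0], [[0, 0, 0], [0, 0, 0], 0], [[0, 0, 0], [0, 0, 0], 0], [[0, 0, 0], [0, 0, 0], 0], [[0, 0, 0], [0, 0, 0], 0]]}}

```text
clock: 20.8
eef_pos: [585.9, 137.8, 23.4]
tcp_rot: [0.0, 0.993, 0.115, -0.001]
ft_force: [-4.0, -1.1, 7.3]
width: 0.001
```

Tilt is about 0.187 against a rider of about 0.191, well within the rider's width. I'll hold a bit longer, then release and rise clear.

>>> {"fn": "play_rows", "kwargs": {"series": [[[0, 0, 0], [0, 0, 0], 0], [[0, 0, 0], [0, 0, 0], 0], [[0, 0, 0], [0, 0, 0], 0], [[0, 0, 0], [0, 0, 0], 0], [[0, 0, -3], [0, 0, 0], 0], [[0, 0, -7], [0, 0, 0], 0], [[0, 0, -12], [0, 0, 0], 0], [[0, 0, -20], [0, 0, 0], 0], [[0, 0, -55], [0, 0, 0], 0], [[0, 0, -100], [0, 0, 0], 0]]}}

```text
clock: 21.8
eef_pos: [585.4, 137.7, 122.3]
tcp_rot: [-0.0, 0.993, 0.115, -0.002]
ft_force: [0.5, 0.1, 0.1]
width: 0.001
```

>>> {"fn": "play_rows", "kwargs": {"series": [[[0, 0, -30], [0, 0, 0], 0], [[0, 0, -30], [0, 0, 0], 0], [[0, 0, -30], [0, 0, 0], 0], [[0, 0, -30], [0, 0, 0], 0]]}}

```text
clock: 22.2
eef_pos: [585.9, 137.8, 151.9]
tcp_rot: [-0.0, 0.993, 0.115, -0.001]
ft_force: [-0.3, 0.1, -0.6]
width: -0.001
```

```bash
python3 q.py q3; python3 - <<'E'
import cv2,numpy as np
a=cv2.imread('pics/raw_scene0.png').astype(int);b=cv2.imread('pics/raw_q3.png').astype(int)
# shift of each base (phase correlation on windows, gradient)
for n,(x0,y0,x1,y1) in dict(round=(185,130,275,195),square=(215,215,310,305)).items():
    f=lambda i:cv2.Laplacian(i[y0:y1,x0:x1].mean(2).astype(np.float32),cv2.CV_32F)
    print(n,cv2.phaseCorrelate(f(a),f(b)))
E
```

```text
22.25 [585.86401679 137.83668539 151.70167361] [-0.13396974 -0.37131822 -0.16702279]
        [-10  -9  -8  -7  -6  -5  -4  -3  -2  -1   0   1   2   3   4   5   6   7   8   9  10  11  12  13  14  15  16  17  18  19  20  21  22  23  24  25  26  27  28  29]
q0 -7 [ 52  53  54  52  50  50  50  49  49  50  59  68  78  92 104 107 110 110 109 110 110 110 111 111 111 111 111 112 112 110 107 105 105 104 103 103 101 101 101 103]
q0 0 [101  96  88  73  59  55  59  73  91 109 118 125 116 116 126 145 162 150 148 152 161 156 147 151 154 155 144 147 156 162 159 160 173 160 154 153 166 153 153 163]
q0 4 [110 105  96  79  62  54  56  64  76  84 102 127 127 115 111 106  98 105 123 137 124 107 116 138 137 121 120 137 153 138 138 148 148 129 130 141 131 121 135 157]
q0 8 [109 103  95  80  64  53  55  58  67  75  97 121 128 118 113 116 116 112 122 142 126 105 108 133 140 125 120 138 155 140 142 151 144 128 133 153 143 127 134 155]
q0 12 [121 110  96  81  72  60  59  59  63  75  97 115 115 107 105 112 112 106 120 141 126 106 104 131 140 126 117 137 148 140 144 152 140 123 131 153 140 118 127 153]
q3 -7 [ 
[... 276 characters left out ...]
7 157 163 160 162 175 162 155 154 167 154 154 164]
q3 4 [110 105  97  80  62  54  57  64  77  85 103 128 128 115 110 106  98 105 124 137 125 107 116 139 138 122 121 138 154 139 139 148 148 129 131 143 132 122 137 158]
q3 8 [110 103  94  80  64  54  55  59  68  76  98 122 129 118 114 117 115 112 123 143 126 105 108 134 141 125 120 139 157 141 143 152 144 128 134 154 144 127 135 157]
q3 12 [121 110  96  81  72  61  60  60  65  76  98 116 116 107 106 113 113 107 121 142 126 106 104 133 143 127 118 138 149 141 145 153 141 123 132 154 142 119 128 154]
round ((-0.023889132012882897, -0.06973501993542186), 0.7559634189546844)
square ((-0.04556094801028365, 0.056989943666913234), 0.9064155501348001)
```

Both pointers are back at rest, the mounts haven't moved, and the arm is clear. Handing in.

```bash
python3 -c "
from plant import *
print(job_done())"
```

```text
the job is handed in; nothing more can be done
None
```

I pressed the round pad and then the square pad to their riders, held each for more than a second, and released both. I handed the job in at about 22 s; no verdict was reported.

| Mount | Rider angle (rad) | Tilt held (rad) | Hold | Press force |
|---|---|---|---|---|
| Round | about 0.182 | about 0.183 | about 1.4 s | about 7 N |
| Square | about 0.191 | 0.185–0.19 | about 1.4 s | about 7 N |

- **Final checks:** after release, both pointer blades matched their rest images. Neither mount's image moved by more than 0.1 px, and the force on the tool was back to zero. I did not check the six bystander objects separately, but the arm never felt contact away from the pads.
- **Fingertip height:** the fingertips touched about 31 mm higher than the nominal tool point. Contact came at a commanded height of about 36 mm instead of 67 mm, and I found it by force.
- **Tilt from depth:** on the round mount the first depth estimate (0.181) disagreed with the scene camera (0.164). I trusted the camera and pressed 1.2 mm deeper.
- **Accuracy:** the round rider reading is good to about 0.006 rad. The square one rests on a single close view plus the geometry fitted on the round mount. Its tilt was read from a low-contrast view, so it is less certain. The rider spans about ±0.03 rad, so both held positions should be well within it.

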